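# Cradle the socket case, slip its keeper, draw its bolt, open it

### The job

Carry the red steel socket case over to the rubber-lined cradle, keeping it level, set it down gently so that it lies flat inside the cradle's lips, and let go of it. Only then slide the black keeper all the way out of the bolt's path, draw the brass bolt all the way back off the lid, and swing the lid wide open so that it stays up by itself. Leave the file, the yellow chalk-line reel, the coaster, the screwdriver and the dowel offcut where they lie.

Things in the scene. Friction and masses are not known exactly. Their poses are not given: they have to be found in the camera images.
- case: Loose red steel socket case, 0.75 to 1 kg, 200 mm long (own y), 64 deep (x), 55 high to the lid top. Starts back (hinge side) towards the robot, lid up. Origin: centre of underside, z up. Balances at its middle; plain front (-x) and back (+x) faces to grip. Lid: y -99 to +44; hinge line along y at x +32, z 43. Fixed deck: y +46 to +100, 55 high. Bolt and keeper slide on top.
- keeper_tab (a point): Centre of the top edge of the keeper's black upright tab: 8 mm thick (case x), 22 wide (y), 22 high, on a 6 mm plate 24 (x) by 30 mm (y) on the deck, 4 mm behind the bolt's plate, so it blocks the bolt. Frame parallel to the case's. Closed: at case x -14, y +81, z 84 mm. Push or pinch it from above.
- keeper (a joint): Slide of the keeper in m: 0 closed, 0.031 fully open; grows as it moves along the case's +x (towards the hinge side). About 1.5 N of friction, stays where left. It clears the bolt from about 0.025. May start a few mm open, still blocking.
- bolt_tab (a point): Centre of the top edge of the bolt's brass upright tab: 8 mm thick (case y), 26 wide (x), 22 high. Closed: at case x -14, y +51, z 84 mm. It stands on the bolt's 6 mm plate (x -26 to -2, y +20 to +60, top at z 62 mm), which overlaps the lid by 24 mm and holds it shut. Frame parallel to the case's.
- bolt (a joint): Slide of the brass bolt in m: 0 closed, 0.036 fully drawn; grows as it moves along the case's +y (away from the lid), possible only once the keeper is open. About 1.5 N of friction, stays where left. It is off the lid from about 0.026.
- lid_tab (a point): Centre of the top edge of the steel upright tab on the lid's front edge: 8 mm thick (lid x), 40 mm wide (y), 26 mm high above the lid. Closed: at case x -26, y -70, z 81 mm. Moves with the lid.
- lid (a joint): Lid angle, rad: 0 shut, 1.75 stop; the front edge (case -x) rises and goes over towards the hinge at the case's back (+x). Stiff hinge, stays at any angle, 0.06 N m to raise. Flat slab 12 mm thick, front edge 62 mm from the hinge line. Pinch the tab and follow the arc part of the way, let go, then push the front edge over from its underside; a level push on the shut lid's tab jams.
- cradle: Fixed tray on the bench. Origin: centre of its underside; long side along its own y. Floor of black rubber 6 mm above the bench; aluminium lips around it rise to 16 mm above the bench. Inside 212 mm (y) by 78 mm (x). The case fits in either way round.
- file: Bystander: steel file with a wooden handle, 200 mm long, lying flat; leave alone.
- reel: Bystander: yellow plastic chalk-line reel, 100 mm long, 36 mm high; leave alone.
- coaster: Bystander: white ceramic coaster, 92 mm across, 7 mm high; leave alone.
- screwdriver: Bystander: screwdriver, lying flat; leave alone.
- offcut: Bystander: pine dowel offcut, 110 mm long, 24 mm thick, lying; leave alone.
Not all that is in view belongs to the job. Of the things that look like the case, the smaller one is meant.

How it is judged:
By the outcome, as a careful person would: the job done as asked, in the order asked, and still so for the second after the job is handed in, with the robot touching nothing.
It also fails if it takes over 72 s, if anything falls off the work surface, if the arm or the gripper's body presses on something with over 40 N, if the wrist force passes 120 N, or if a joint passes its speed limit or range.

### The arm

A 7-joint arm with a two-finger parallel gripper is mounted at the origin on the work surface. World frame = base frame: x ahead of the robot, y to its left, z up, the work surface at z = 0. Lengths are in mm, angles in rad, forces in N, time in s.
With the tool pointing down it reaches from about 425 to 950 mm from the base axis. Payload 4.7 kg.
Tool frame: the origin (TCP) lies at the very end of the fingers, on their centre line; the grasp point (between the pads) lies 19 mm behind it (arm.pinch_z is the distance from the TCP to the grasp point, in mm); z points along the fingers, x is the direction in which the jaws open and shut, and the axes are right-handed (so a half turn about z gives the same grasp; the last joint's range is limited). The gripper opens to 87 mm and grips with 3 to 60 N. Pads are 19 mm wide; open, the fingers measure 117 mm over their backs; the gripper's body (75 mm by 190 mm) begins 51 mm behind the grasp point.
Start: joints at [-1.314, 0.469, -0.049, 1.532, 0.024, 1.141, -0.082], TCP at [190.258, 647.651, 222.573] pointing down, gripper open.
Joint ranges: [-2.59, 2.59], [-0.33, 1.99], [-1.39, 1.29], [0.1, 2.45], [-1.04, 4.18], [0.21, 1.99], [-2.66, 2.66]. Speed limits (rad/s): [2.57, 2.57, 3.14, 3.14, 3.14, 3.14, 3.14].

### API

Orientations are given as [roll, pitch, yaw] about the fixed x, y, z axes, in that order (R = Rz(yaw) Ry(pitch) Rx(roll)).
In Python, from bench import arm gives the robot as it stands.
- The arm moves only by the tool step_arm, never from a script. Its argument "commands" is a list of rows, each a list of 3 entries, a list of its own where there are three numbers: the opening, from 0 (shut) to 1 (fully open), then the shift along the tool's x, y, z in m, then the turn, a rotation vector about the tool's x, y, z in rad. In form: [[gripper, [tx, ty, tz], [wx, wy, wz]], ...]. A call has 1 to 20 rows; each row shifts and turns the pose as measured when the row begins, along the tool's axes as they then stand; what a row does not reach is not made up. A row lasts 1/10 s, in which the tool goes at most 50 mm and 8.59 degrees, less where a joint would pass 70% of its speed; a pose out of reach is approached as far as the arm can. A call is refused whole if a number of a shift passes 0.05 or a number of a turn 0.15, either way. A call with a gripper value outside its range is refused whole. The fingers move at their own pace and stop on an object; "force" is the grip in N (left out, the last holds). Time passes only in rows, so rows that do not move let the fingers close. It gives the time, the measured TCP pose, the force and the opening at its end, in the units of the state.
- arm.read_state(): the state, without advancing time (a new reading comes with each control period).
- arm.read_camera(name): name is "scene" or "top" or "wrist"; returns the picture (384x512x3 uint8, red, green, blue); there is no depth.
- arm.camera_params(name): a dict with "fx", "fy", "cx", "cy" (pixels), "R" (3x3) and "t" (3): a world point X has camera coordinates R X + t. Camera axes: x right, y down, z forward; pixel columns grow to the right and rows downward; lengths in mm; the calibration is good to about 2 mm. A picture is of the moment at which its call begins: read the wrist's pose just before it. camera_params takes no time and is no camera call; for the wrist camera it gives the pose at the moment of the call.
- arm.close_job(): hands the job in, once; it reports no verdict.
The state is a dict: "clock": time; "joint_positions": joint angles; "joint_vel": joint speeds; "joint_torque": joint torques, N m; "tcp_pos": TCP position; "tcp_rot": TCP orientation; "contact_force": force on the tool from outside, world axes, zero at the start; "moment": the same for the moment, N m; "gripper_width": opening from 0.0 (shut) to 1.0 (fully open).
Only numpy, scipy, OpenCV 4.12 (cv2) and the standard library are available. Lean on these libraries where they do the work, as an engineer would, in place of code of your own. Each camera call takes 0.05 s, during which the arm holds its last target.

## Working session

There is one attempt and no reset: what is moved stays moved. The work goes in short steps, Python scripts to look and compute and a tool call to move; the robot and the scene stay as the last step left them, time stands still between calls to the robot, and variables do not carry over. Pictures are saved under pics/ and viewed, and the job is handed in when it is done.

Besides the shell and the picture viewer there is one more tool, called after "Request:" in YAML: its name, and indented under it one key for each argument. step_arm: Moves the arm, as the interface text tells. Its arguments: {"type":"object","properties":{"commands":{"type":"array"},"force":{"type":"number"}},"required":["commands"]}

```bash
ls; mkdir -p pics; python3 - <<'E'
from bench import arm
import cv2
for n in("scene","top"):
    im=arm.read_camera(n); cv2.imwrite(f"pics/{n}0.png",im[:,:,::-1])
    p=arm.camera_params(n); print(n,p)
s=arm.read_state();print(s)
E
```

```text
pics
scene {'fx': 358.08377448888444, 'fy': 358.08377448888444, 'cx': 254.35865526546826, 'cy': 189.95958901191983, 'R': array([[-0.06909254,  0.99756712, -0.00927698],
       [ 0.7912503 ,  0.04913457, -0.60951518],
       [-0.60757648, -0.04945337, -0.79272011]]), 't': array([  13.04017718, -343.09999057, 1225.73785696])}
top {'fx': 439.3041798268826, 'fy': 439.3041798268826, 'cx': 257.0657356974407, 'cy': 194.58504708756834, 'R': array([[ 0.00556207, -0.99977303,  0.02056595],
       [-0.98977975, -0.0084348 , -0.14235484],
       [ 0.14249599, -0.01956398, -0.98960201]]), 't': array([  -2.05958384,  515.12604334, 1058.37826916])}
{'clock': 0.1, 'joint_positions': array([-1.31390541,  0.46939672, -0.04859757,  1.53358441,  0.024108  ,
        1.14099672, -0.08227676]), 'joint_vel': array([ 8.32242997e-05, -1.57245362e-03, -2.03609654e-04, -2.72028788e-03,
       -1.01310202e-03, -1.74467889e-04, -3.45032772e-04]), 'joint_torque': array([ 9.21129140e-04, -5.09167778e+01, -8.08275933e-02, -2.36830187e+01,
       -6.14346843e-02,  3.44429794e-02,  6.03305625e-05]), 'tcp_pos': array([190.12802869, 647.10183937, 221.5759469 ]), 'tcp_rot': array([3.14152391e+00, 1.79798696e-03, 1.28506350e+00]), 'contact_force': array([1.07946134, 0.30092687, 1.17358133]), 'moment': array([-0.00469435,  0.00901223,  0.00112127]), 'gripper_width': 1.0017768332953332}
```

View pics/scene0.png

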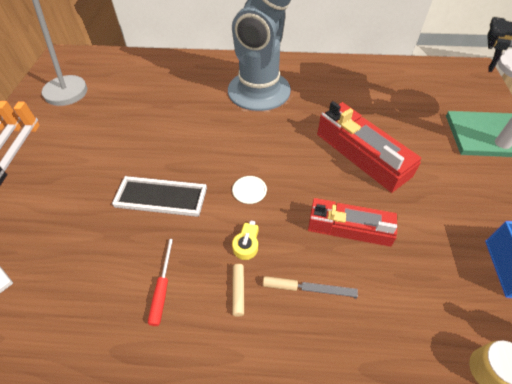

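View pics/top0.png

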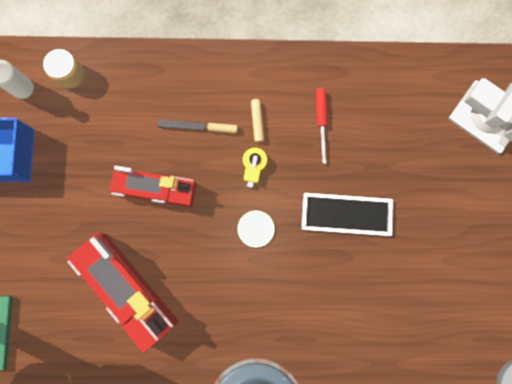

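Candidates for the case: the small red box at top (153,187) / scene (352,222), and the large red box at top (122,292) / scene (367,147). The description means the smaller one. I'll check it in a crop.

```bash
cat > h.py <<'E'
import numpy as np,cv2
from bench import arm
def ray(p,uv):
    d=np.array([(uv[0]-p['cx'])/p['fx'],(uv[1]-p['cy'])/p['fy'],1.])
    R=np.array(p['R']);return -R.T@p['t'],R.T@d
def plane(p,uv,z):
    o,d=ray(p,uv);return o+d*(z-o[2])/d[2]
def proj(p,X):
    c=np.array(p['R'])@np.array(X,float)+p['t'];return np.array([p['fx']*c[0]/c[2]+p['cx'],p['fy']*c[1]/c[2]+p['cy']])
def state():
    s=arm.read_state();print('t %.2f'%s['clock'],'tcp',s['tcp_pos'].round(1),'rot',s['tcp_rot'].round(4),'F',s['contact_force'].round(1),'w %.3f'%s['gripper_width'],'q',s['joint_positions'].round(2));return s
E
python3 - <<'E'
from h import *
a=cv2.imread('pics/top0.png');b=cv2.imread('pics/scene0.png')
c1=cv2.resize(a[155:220,100:210],None,fx=7,fy=7,interpolation=cv2.INTER_CUBIC)[:290*2]
cv2.imwrite('pics/ctop.png',c1)
c1=cv2.resize(a[185:245,295:400],None,fx=7,fy=7,interpolation=cv2.INTER_CUBIC)
cv2.imwrite('pics/ccr.png',c1)
c1=cv2.resize(b[195:250,300:405],None,fx=7,fy=7,interpolation=cv2.INTER_CUBIC)
cv2.imwrite('pics/csc.png',c1)
E
```

```text
(no output)
```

View pics/ctop.png

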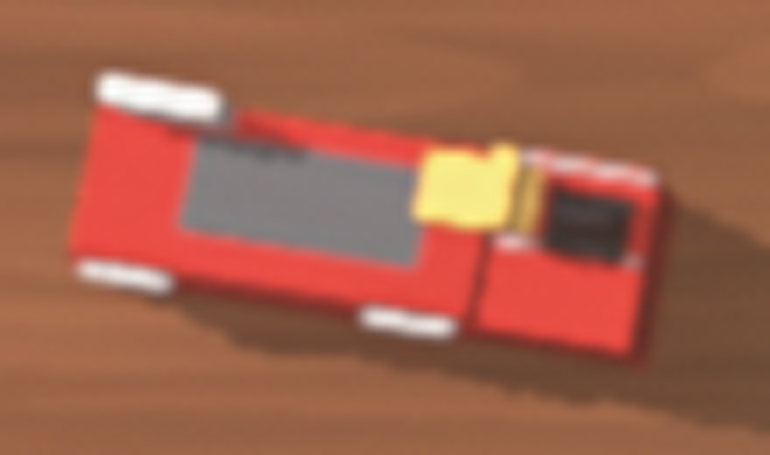

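View pics/csc.png

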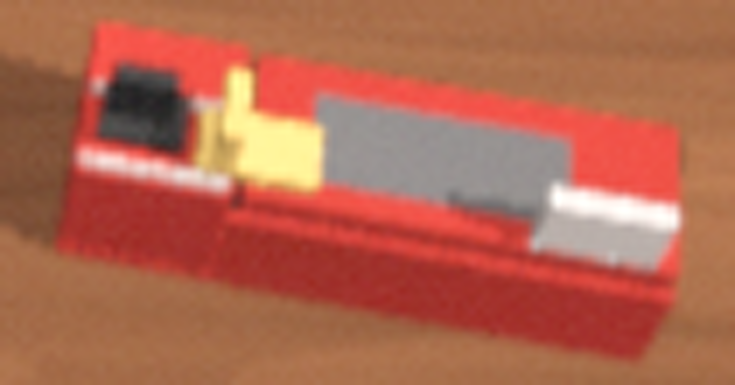

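View pics/ccr.png

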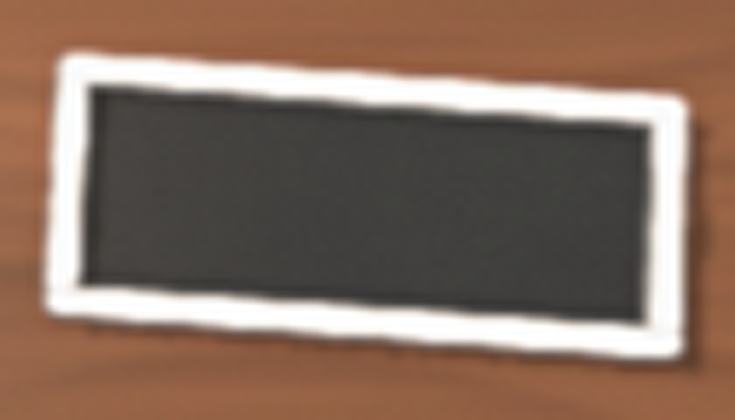

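The crops confirm that the small box at top (153,187) is the case. It has the grey lid tab at far left front, the brass bolt at about (171,182), the black keeper at about (184,187), and the hinge side facing the robot.

```bash
python3 - <<'E'
from h import *
p=arm.camera_params('top')
for n,uv in dict(bl=(70,255),fl=(92,108),br=(637,355),fr=(661,180)).items():
    print(n,plane(p,(100+uv[0]/7,155+uv[1]/7),55).round(1))
a=cv2.imread('pics/top0.png');h=cv2.cvtColor(a,cv2.COLOR_BGR2HSV)
m=np.zeros(a.shape[:2],np.uint8);m[185:245,295:400]=(h[185:245,295:400,2]<110)&(h[185:245,295:400,1]<70)
m=cv2.morphologyEx(m,cv2.MORPH_OPEN,np.ones((5,5)))
c=max(cv2.findContours(m,0,2)[0],key=cv2.contourArea);r=cv2.minAreaRect(c);print(r)
for q in cv2.boxPoints(r): print(plane(p,q,6).round(1),plane(p,q,16).round(1))
print('outer')
m=np.zeros(a.shape[:2],np.uint8);m[185:245,295:400]=(h[185:245,295:400,1]<70)
c=max(cv2.findContours(m,0,2)[0],key=cv2.contourArea);r=cv2.minAreaRect(c);print(r,plane(p,r[0],16))
B=np.array([plane(p,q,16) for q in cv2.boxPoints(r)]);print(B.round(1),np.linalg.norm(np.diff(B,axis=0),axis=1))
# red case
m=((h[...,1]>170)&((h[...,0]<6)|(h[...,0]>174))).astype(np.uint8);
E
```

```text
bl [517.2 360.4  55. ]
fl [569.4 355.5  55. ]
br [483.8 162.7  55. ]
fr [545.6 155.9  55. ]
((346.96954345703125, 213.9263916015625), (80.1529312133789, 27.928842544555664), 4.085616588592529)
[ 442.4 -124.     6. ] [ 441.7 -122.7   16. ]
[ 514.1 -129.9    6. ] [ 512.7 -128.5   16. ]
[ 501. -336.    6.] [ 499.7 -332.8   16. ]
[ 429.3 -328.2    6. ] [ 428.7 -325.1   16. ]
outer
((347.2740783691406, 214.16241455078125), (92.19368743896484, 38.47340393066406), 4.085616588592529) [ 469.9302228  -227.91451573   16.        ]
[[ 428.8 -107.2   16. ]
 [ 526.6 -115.1   16. ]
 [ 511.6 -350.4   16. ]
 [ 413.9 -339.6   16. ]] [ 98.06330841 235.79902137  98.37117299]
```

```bash
cat >> h.py <<'E'
from scipy.spatial.transform import Rotation as Ro
def plan(target,rpy,n,g,step=None):
    s=arm.read_state();p=np.array(s['tcp_pos']);R=Ro.from_euler('xyz',s['tcp_rot']);T=Ro.from_euler('xyz',rpy)
    w=(R.inv()*T).as_rotvec()/n;d=(np.array(target)-p)/n;out=[]
    print('dist',np.linalg.norm(d*n).round(1),'total turn',(w*n).round(3))
    for i in range(n):
        t=R.inv().apply(d)/1000;out.append('[%g,[%.4f,%.4f,%.4f],[%.3f,%.3f,%.3f]]'%((g,)+tuple(t+0)+tuple(w+0)));R=R*Ro.from_rotvec(w)
    print('['+','.join(out)+']')
E
python3 - <<'E'
from h import *
plan([520,255,300],[np.pi,0,-0.15],15,1)
E
```

```text
dist 518.4 total turn [1.000e-03 1.000e-03 1.435e+00]
[[1,[-0.0189,0.0285,-0.0052],[0.000,0.000,0.096]],[1,[-0.0161,0.0301,-0.0052],[0.000,0.000,0.096]],[1,[-0.0131,0.0315,-0.0052],[0.000,0.000,0.096]],[1,[-0.0101,0.0326,-0.0052],[0.000,0.000,0.096]],[1,[-0.0069,0.0335,-0.0052],[0.000,0.000,0.096]],[1,[-0.0037,0.0340,-0.0052],[0.000,0.000,0.096]],[1,[-0.0004,0.0342,-0.0052],[0.000,0.000,0.096]],[1,[0.0029,0.0340,-0.0052],[0.000,0.000,0.096]],[1,[0.0061,0.0336,-0.0052],[0.000,0.000,0.096]],[1,[0.0093,0.0329,-0.0052],[0.000,0.000,0.096]],[1,[0.0124,0.0318,-0.0052],[0.000,0.000,0.096]],[1,[0.0154,0.0305,-0.0052],[0.000,0.000,0.096]],[1,[0.0182,0.0289,-0.0052],[0.000,0.000,0.096]],[1,[0.0209,0.0270,-0.0052],[0.000,0.000,0.096]],[1,[0.0234,0.0249,-0.0052],[0.000,0.000,0.096]]]
```

Request:
step_arm:
  commands:
    - [1,[-0.019,0.0285,-0.005],[0,0,0.096]]
    - [1,[-0.016,0.03,-0.005],[0,0,0.096]]
    - [1,[-0.013,0.0315,-0.005],[0,0,0.096]]
    - [1,[-0.01,0.0325,-0.005],[0,0,0.096]]
    - [1,[-0.007,0.0335,-0.005],[0,0,0.096]]
    - [1,[-0.004,0.034,-0.005],[0,0,0.096]]
    - [1,[0,0.034,-0.005],[0,0,0.096]]
    - [1,[0.003,0.034,-0.005],[0,0,0.096]]
    - [1,[0.006,0.0335,-0.005],[0,0,0.096]]
    - [1,[0.009,0.033,-0.005],[0,0,0.096]]
    - [1,[0.0125,0.032,-0.005],[0,0,0.096]]
    - [1,[0.0155,0.0305,-0.005],[0,0,0.096]]
    - [1,[0.018,0.029,-0.005],[0,0,0.096]]
    - [1,[0.021,0.027,-0.005],[0,0,0.096]]
    - [1,[0.0235,0.025,-0.005],[0,0,0.096]]
    - [1,[0,0,0],[0,0,0]]

```text
clock: 1.7
tcp_pos: [516.9, 227.2, 292.3]
tcp_rot: [3.127, 0.007, -0.212]
contact_force: [0.0, 0.4, -0.0]
gripper_width: 1.0
```

```bash
python3 - <<'E'
from h import *
s=state();p=arm.camera_params('wrist');im=arm.read_camera('wrist');cv2.imwrite('pics/w1.png',im[:,:,::-1])
import pickle;pickle.dump(p,open('w1.pkl','wb'))
print(-p['R'].T@p['t'])
plan([520,255,300],[np.pi,0,-0.15],2,1)
E
```

```text
t 1.70 tcp [516.9 227.2 292.3] rot [ 3.1266  0.0067 -0.2123] F [ 0.   0.4 -0. ] w 1.000 q [-0.84  0.25  0.43  1.72 -0.1   1.21 -0.6 ]
[535.48187803 302.27586415 452.82868849]
dist 26.9 total turn [ 0.014  0.01  -0.057]
[[1,[-0.0002,-0.0127,-0.0044],[0.007,0.005,-0.029]],[1,[0.0002,-0.0127,-0.0043],[0.007,0.005,-0.029]]]
```

View pics/w1.png

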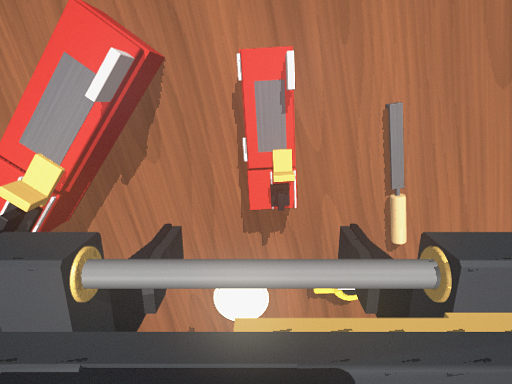

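```bash
python3 - <<'E'
from h import *
a=cv2.imread('pics/w1.png')
cv2.imwrite('pics/w1c.png',cv2.resize(a[35:220,215:320],None,fx=3.2,fy=3.2,interpolation=cv2.INTER_CUBIC))
E
```

```text
(no output)
```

View pics/w1c.png

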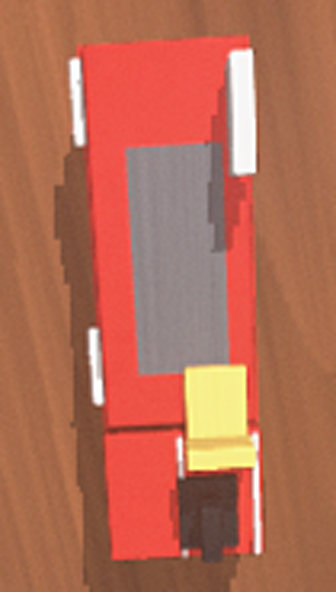

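```bash
python3 - <<'E'
from h import *
import pickle;p=pickle.load(open('w1.pkl','rb'))
P={}
for n,uv in dict(bl=(82,46),br=(113,559),fr=(260,553),fl=(250,39),hingeA=(102,403),hingeB=(78,145),lt=(241,112),kt=(212,556)).items():
    z={'lt':81,'kt':84}.get(n,55 if n[0]!='h' else 50)
    P[n]=plane(p,(215+uv[0]/3.2,35+uv[1]/3.2),z);print(n,P[n].round(1))
c=sum(P[k] for k in('bl','br','fr','fl'))/4;d=P['bl']-P['br'];e=P['fl']-P['fr'];print(c,np.linalg.norm(d),np.linalg.norm(e),np.arctan2(d[0],d[1]),np.arctan2(e[0],e[1]),np.linalg.norm(P['bl']-P['fl']),np.linalg.norm(P['br']-P['fr']))
E
```

```text
bl [521.5 359.7  55. ]
br [489.2 165.7  55. ]
fr [549.5 155.5  55. ]
fl [581.2 349.1  55. ]
hingeA [499.  229.9  50. ]
hingeB [512.1 327.4  50. ]
lt [571.  324.1  81. ]
kt [530.2 168.9  84. ]
[535.36634421 257.47488693  55.        ] 196.67081298550204 196.14608986314008 0.16490591436203145 0.16200863005327487 60.559158676805765 61.12415913239162
```

Wrist picture: the case spans rows 47–210 and columns 240–297. Its hinge knuckles lie at about case y −94…−60 and +12…+40, so y ≈ −4 is free to grip. The centre from this view is (535,257), against (529,259) from the top view, and the yaw is about −0.163.

```bash
python3 - <<'E'
from h import *
plan([533.7,262,110],[np.pi,0,-0.163],8,1)
E
```

```text
dist 185.4 total turn [ 0.014  0.009 -0.044]
[[1,[0.0017,-0.0047,0.0226],[0.002,0.001,-0.006]],[1,[0.0017,-0.0047,0.0226],[0.002,0.001,-0.006]],[1,[0.0017,-0.0046,0.0226],[0.002,0.001,-0.006]],[1,[0.0017,-0.0046,0.0227],[0.002,0.001,-0.006]],[1,[0.0017,-0.0045,0.0227],[0.002,0.001,-0.006]],[1,[0.0016,-0.0045,0.0227],[0.002,0.001,-0.006]],[1,[0.0016,-0.0044,0.0227],[0.002,0.001,-0.006]],[1,[0.0016,-0.0044,0.0227],[0.002,0.001,-0.006]]]
```

Request:
step_arm:
  commands:
    - [1,[0.0017,-0.0045,0.0227],[0.002,0.001,-0.006]]
    - [1,[0.0017,-0.0045,0.0227],[0.002,0.001,-0.006]]
    - [1,[0.0017,-0.0045,0.0227],[0.002,0.001,-0.006]]
    - [1,[0.0017,-0.0045,0.0227],[0.002,0.001,-0.006]]
    - [1,[0.0017,-0.0045,0.0227],[0.002,0.001,-0.006]]
    - [1,[0.0017,-0.0045,0.0227],[0.002,0.001,-0.006]]
    - [1,[0.0017,-0.0045,0.0227],[0.002,0.001,-0.006]]
    - [1,[0.0017,-0.0045,0.0227],[0.002,0.001,-0.006]]
    - [1,[0,0,0],[0,0,0]]

```text
clock: 2.65
tcp_pos: [523.2, 277.0, 99.6]
tcp_rot: [-3.134, 0.012, -0.132]
contact_force: [-0.8, -0.4, -0.2]
gripper_width: 1.0
```

```bash
python3 - <<'E'
from h import *
s=state();p=arm.camera_params('wrist');im=arm.read_camera('wrist');cv2.imwrite('pics/w2.png',im[:,:,::-1])
import pickle;pickle.dump(p,open('w2.pkl','wb'))
im=arm.read_camera('scene');cv2.imwrite('pics/s2.png',cv2.resize(im[120:280,240:440,::-1],None,fx=3.7,fy=3.7,interpolation=cv2.INTER_CUBIC))
plan([533.7,262,110],[np.pi,0,-0.163],2,1)
E
```

```text
t 2.65 tcp [523.2 277.   99.6] rot [-3.1344  0.0125 -0.1319] F [-0.8 -0.4 -0.2] w 1.000 q [-0.81  0.48  0.34  1.87 -0.23  0.83 -0.48]
dist 18.6 total turn [-0.01   0.008  0.03 ]
[[1,[0.0050,0.0069,-0.0038],[-0.005,0.004,0.015]],[1,[0.0051,0.0068,-0.0037],[-0.005,0.004,0.015]]]
```

View pics/w2.png

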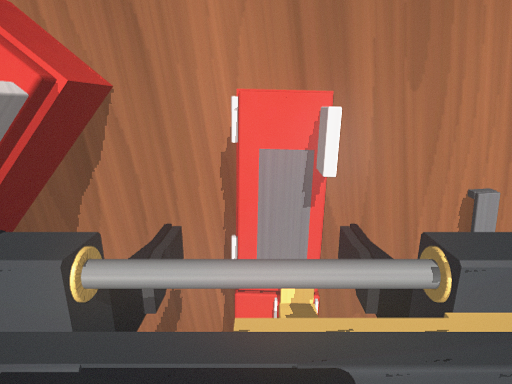

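View pics/s2.png

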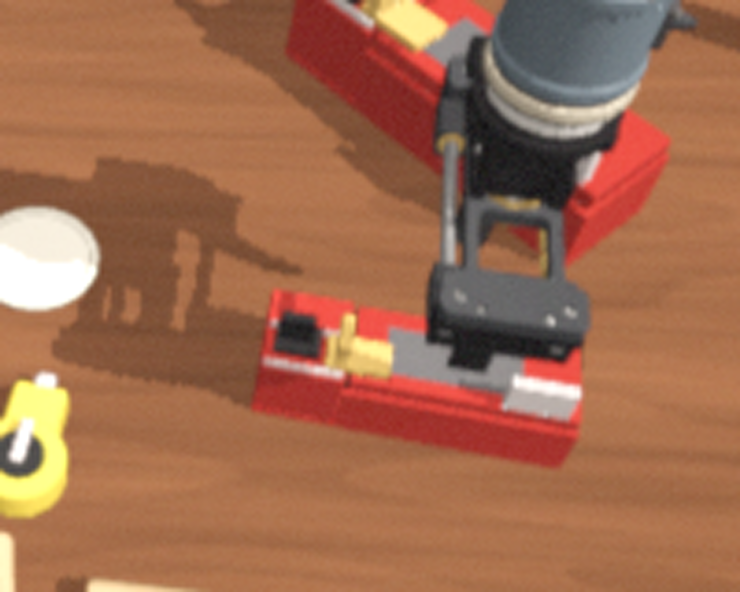

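```bash
python3 - <<'E'
from h import *
import pickle;p=pickle.load(open('w2.pkl','rb'))
P={n:plane(p,uv,55) for n,uv in dict(bl=(238,90),fl=(333,91),b2=(236,288),f2=(319,288)).items()}
for n in P: print(n,P[n].round(1))
m=(P['bl']+P['fl'])/2;d=P['bl']-P['b2'];a=np.arctan2(d[0],d[1]);print(a,np.linalg.norm(P['bl']-P['fl']))
for a in (a,.163): print(m-100*np.array([np.sin(a),np.cos(a),0]))
plan([533.7,262,100],[np.pi,0,-0.16],3,1)
E
```

```text
bl [520.9 360.7  55. ]
fl [579.3 352.3  55. ]
b2 [498.5 223.1  55. ]
f2 [559.2 215.5  55. ]
0.1616558614872154 58.97139055896343
[533.99864181 257.76179223  55.        ]
[533.86599501 257.78351565  55.        ]
dist 17.3 total turn [-0.01   0.008  0.027]
[[1,[0.0034,0.0046,0.0008],[-0.003,0.003,0.009]],[1,[0.0034,0.0046,0.0008],[-0.003,0.003,0.009]],[1,[0.0035,0.0046,0.0009],[-0.003,0.003,0.009]]]
```

Request:
step_arm:
  commands:
    - [1,[0.004,0.0046,0],[-0.003,0.003,0.009]]
    - [1,[0.004,0.0046,0],[-0.003,0.003,0.009]]
    - [1,[0.004,0.0046,0],[-0.003,0.003,0.009]]
    - [1,[0,0,0],[0,0,0]]

```text
clock: 3.15
tcp_pos: [538.4, 261.0, 107.1]
tcp_rot: [-3.136, -0.007, -0.163]
contact_force: [-0.3, 0.1, 0.0]
gripper_width: 1.002
```

```bash
python3 - <<'E'
from h import *
state()
plan([535.2,261.8,60],[np.pi,0,-0.162],4,1)
E
```

```text
t 3.15 tcp [538.4 261.  107.1] rot [-3.1363 -0.0074 -0.163 ] F [-0.3  0.1  0. ] w 1.002 q [-0.79  0.48  0.36  1.86 -0.22  0.83 -0.48]
dist 47.2 total turn [-0.005 -0.007 -0.001]
[[1,[-0.0009,-0.0000,0.0118],[-0.001,-0.002,-0.000]],[1,[-0.0009,-0.0000,0.0118],[-0.001,-0.002,-0.000]],[1,[-0.0009,-0.0000,0.0118],[-0.001,-0.002,-0.000]],[1,[-0.0009,-0.0001,0.0118],[-0.001,-0.002,-0.000]]]
```

Request:
step_arm:
  commands:
    - [1,[-0.0008,0,0.01],[-0.001,-0.002,0]]
    - [1,[-0.0008,0,0.01],[-0.001,-0.002,0]]
    - [1,[-0.0008,0,0.01],[-0.001,-0.002,0]]
    - [1,[-0.0008,0,0.01],[-0.001,-0.002,0]]
    - [1,[0,0,0],[0,0,0]]

```text
clock: 3.65
tcp_pos: [534.8, 261.5, 63.6]
tcp_rot: [-3.141, 0.002, -0.163]
contact_force: [-0.1, -0.6, 0.2]
gripper_width: 0.998
```

```bash
python3 - <<'E'
from h import *
state()
plan([535.2,261.8,18],[np.pi,0,-0.162],5,1)
E
```

```text
t 3.65 tcp [534.8 261.5  63.6] rot [-3.1405e+00  2.1000e-03 -1.6340e-01] F [-0.1 -0.6  0.2] w 0.998 q [-0.77  0.54  0.34  1.88 -0.25  0.76 -0.46]
dist 45.6 total turn [-0.001  0.002 -0.001]
[[1,[0.0001,-0.0001,0.0091],[-0.000,0.000,-0.000]],[1,[0.0001,-0.0001,0.0091],[-0.000,0.000,-0.000]],[1,[0.0001,-0.0001,0.0091],[-0.000,0.000,-0.000]],[1,[0.0001,-0.0001,0.0091],[-0.000,0.000,-0.000]],[1,[0.0001,-0.0001,0.0091],[-0.000,0.000,-0.000]]]
```

Request:
step_arm:
  commands:
    - [1,[0,0,0.008],[0,0,0]]
    - [1,[0,0,0.008],[0,0,0]]
    - [1,[0,0,0.008],[0,0,0]]
    - [1,[0,0,0.008],[0,0,0]]
    - [1,[0,0,0.006],[0,0,0]]
    - [1,[0,0,0.003],[0,0,0]]
    - [1,[0,0,0],[0,0,0]]

```text
clock: 4.35
tcp_pos: [534.5, 261.7, 18.1]
tcp_rot: [-3.141, 0.003, -0.163]
contact_force: [-0.3, 0.9, 0.1]
gripper_width: 1.002
```

```bash
python3 - <<'E'
from h import *
state()
im=arm.read_camera('scene');cv2.imwrite('pics/s3.png',cv2.resize(im[150:270,280:430,::-1],None,fx=4.5,fy=4.5,interpolation=cv2.INTER_CUBIC))
im=arm.read_camera('wrist');cv2.imwrite('pics/w3.png',im[:,:,::-1])
E
```

```text
t 4.35 tcp [534.5 261.7  18.1] rot [-3.1413e+00  2.9000e-03 -1.6310e-01] F [-0.3  0.9  0.1] w 1.002 q [-0.75  0.6   0.31  1.9  -0.28  0.68 -0.44]
```

View pics/s3.png

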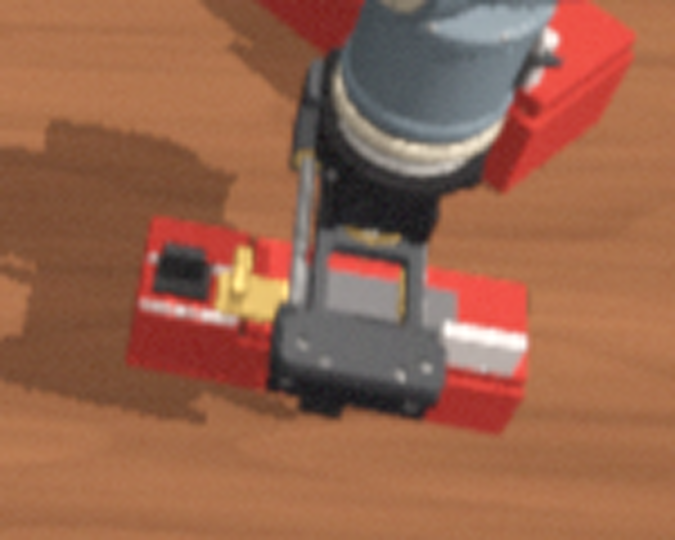

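View pics/w3.png

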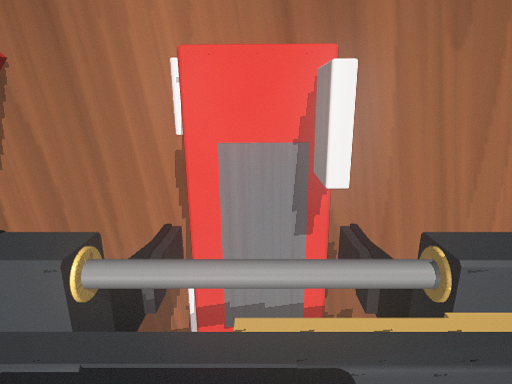

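The fingers straddle the case evenly, with case edges at columns 190 and 330 in the wrist view. Closing now.

Request:
step_arm:
  commands:
    - [0,[0,0,0],[0,0,0]]
    - [0,[0,0,0],[0,0,0]]
    - [0,[0,0,0],[0,0,0]]
    - [0,[0,0,0],[0,0,0]]
    - [0,[0,0,0],[0,0,0]]
    - [0,[0,0,0],[0,0,0]]
  force: 40

```text
clock: 5.05
tcp_pos: [534.7, 262.4, 19.7]
tcp_rot: [-3.139, 0.002, -0.163]
contact_force: [0.5, -0.5, -0.7]
gripper_width: 0.735
```

Request:
step_arm:
  commands:
    - [0,[0,0,-0.006],[0,0,0]]
    - [0,[0,0,-0.01],[0,0,0]]
    - [0,[0,0,-0.01],[0,0,0]]
    - [0,[0,0,0],[0,0,0]]

```text
clock: 5.45
tcp_pos: [531.0, 260.6, 43.8]
tcp_rot: [3.138, 0.009, -0.163]
contact_force: [0.7, -0.9, -9.4]
gripper_width: 0.728
```

```bash
python3 - <<'E'
from h import *
state()
im=arm.read_camera('scene');cv2.imwrite('pics/s4.png',cv2.resize(im[150:270,280:430,::-1],None,fx=4.5,fy=4.5,interpolation=cv2.INTER_CUBIC))
im=arm.read_camera('wrist');cv2.imwrite('pics/w4.png',im[:,:,::-1])
E
```

```text
t 5.45 tcp [531.  260.6  43.8] rot [ 3.1379  0.009  -0.1629] F [ 0.7 -0.9 -9.4] w 0.728 q [-0.77  0.56  0.33  1.9  -0.26  0.73 -0.45]
```

View pics/s4.png

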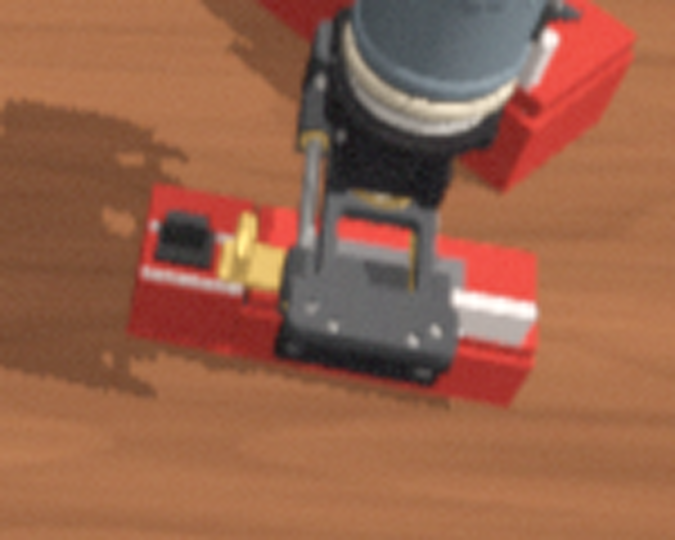

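View pics/w4.png

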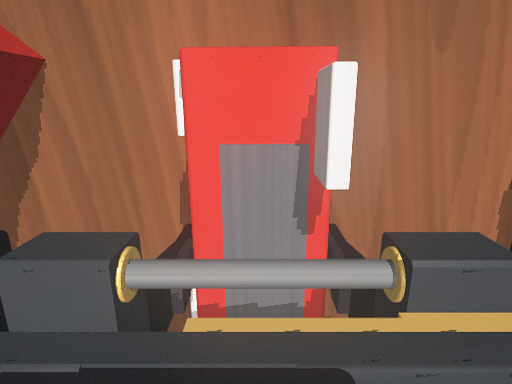

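Held level: 64 mm opening and 9.4 N of load. Next I raise it and carry it over.

Request:
step_arm:
  commands:
    - [0,[0.001,0,-0.015],[0,0,0]]
    - [0,[0.001,0,-0.02],[0,0,0]]
    - [0,[0.001,0,-0.02],[0,0,0]]
    - [0,[0,0,-0.02],[0,0,0]]
    - [0,[0,0,-0.01],[0,0,0]]
    - [0,[0,0,0],[0,0,0]]

```text
clock: 6.15
tcp_pos: [533.1, 258.9, 132.3]
tcp_rot: [3.134, 0.013, -0.164]
contact_force: [0.8, -0.2, -9.9]
gripper_width: 0.728
```

```bash
python3 - <<'E'
from h import *
state()
plan([471,-224,135],[np.pi,0,-0.064],20,0)
E
```

```text
t 6.15 tcp [533.1 258.9 132.3] rot [ 3.1344  0.0132 -0.1639] F [ 0.8 -0.2 -9.9] w 0.728 q [-0.8   0.45  0.37  1.83 -0.2   0.91 -0.5 ]
dist 486.8 total turn [ 0.007  0.014 -0.1  ]
[[0,[0.0009,0.0243,0.0000],[0.000,0.001,-0.005]],[0,[0.0008,0.0243,0.0000],[0.000,0.001,-0.005]],[0,[0.0006,0.0243,0.0000],[0.000,0.001,-0.005]],[0,[0.0005,0.0243,0.0000],[0.000,0.001,-0.005]],[0,[0.0004,0.0243,0.0000],[0.000,0.001,-0.005]],[0,[0.0003,0.0243,-0.0000],[0.000,0.001,-0.005]],[0,[0.0001,0.0243,-0.0000],[0.000,0.001,-0.005]],[0,[0.0000,0.0243,-0.0000],[0.000,0.001,-0.005]],[0,[-0.0001,0.0243,-0.0000],[0.000,0.001,-0.005]],[0,[-0.0002,0.0243,-0.0000],[0.000,0.001,-0.005]],[0,[-0.0003,0.0243,-0.0000],[0.000,0.001,-0.005]],[0,[-0.0005,0.0243,-0.0001],[0.000,0.001,-0.005]],[0,[-0.0006,0.0243,-0.0001],[0.000,0.001,-0.005]],[0,[-0.0007,0.0243,-0.0001],[0.000,0.001,-0.005]],[0,[-0.0008,0.0243,-0.0001],[0.000,0.001,-0.005]],[0,[-0.0009,0.0243,-0.0001],[0.000,0.001,-0.005]],[0,[-0.0011,0.0243,-0.0001],[0.000,0.001,-0.005]],[0,[-0.0012,0.0243,-0.0001],[0.000,0.001,-0.005]],[0,[-0.0013,0.0243,-0.0001],[0.000,0.001,-0.005]],[0,[-0.0014,0.0243,-0.0001],[0.000,0.001,-0.005]]]
```

Request:
step_arm:
  commands:
    - [0,[0.0005,0.01,0],[0,0.001,-0.005]]
    - [0,[0.0005,0.018,0],[0,0.001,-0.005]]
    - [0,[0.0005,0.024,0],[0,0.001,-0.005]]
    - [0,[0.0005,0.024,0],[0,0.001,-0.005]]
    - [0,[0.0003,0.024,0],[0,0.001,-0.005]]
    - [0,[0.0003,0.024,0],[0,0.001,-0.005]]
    - [0,[0,0.024,0],[0,0.001,-0.005]]
    - [0,[0,0.024,0],[0,0.001,-0.005]]
    - [0,[0,0.018,0],[0,0.001,-0.005]]
    - [0,[0,0.01,0],[0,0.001,-0.005]]

```text
clock: 7.15
tcp_pos: [494.0, 37.1, 126.0]
tcp_rot: [3.121, 0.023, -0.118]
contact_force: [0.3, 0.9, -9.5]
gripper_width: 0.73
```

```bash
python3 - <<'E'
from h import *
state()
plan([471,-224,135],[np.pi,0,-0.064],12,0)
E
```

```text
t 7.15 tcp [494.   37.1 126. ] rot [ 3.1211  0.0226 -0.1175] F [ 0.3  0.9 -9.5] w 0.730 q [-0.52  0.32  0.43  2.06 -0.16  0.83 -0.12]
dist 262.3 total turn [ 0.02   0.023 -0.053]
[[0,[0.0006,0.0218,-0.0003],[0.002,0.002,-0.004]],[0,[0.0005,0.0218,-0.0004],[0.002,0.002,-0.004]],[0,[0.0004,0.0219,-0.0004],[0.002,0.002,-0.004]],[0,[0.0003,0.0219,-0.0004],[0.002,0.002,-0.004]],[0,[0.0002,0.0219,-0.0005],[0.002,0.002,-0.004]],[0,[0.0001,0.0219,-0.0005],[0.002,0.002,-0.004]],[0,[0.0000,0.0219,-0.0005],[0.002,0.002,-0.004]],[0,[-0.0000,0.0219,-0.0006],[0.002,0.002,-0.004]],[0,[-0.0001,0.0218,-0.0006],[0.002,0.002,-0.004]],[0,[-0.0002,0.0218,-0.0006],[0.002,0.002,-0.004]],[0,[-0.0003,0.0218,-0.0007],[0.002,0.002,-0.004]],[0,[-0.0004,0.0218,-0.0007],[0.002,0.002,-0.004]]]
```

Request:
step_arm:
  commands:
    - [0,[0.001,0.01,-0.001],[0.004,0.005,-0.004]]
    - [0,[0.0015,0.018,-0.001],[0.004,0.005,-0.004]]
    - [0,[0.0015,0.022,-0.001],[0.004,0.005,-0.004]]
    - [0,[0.0015,0.022,-0.001],[0.004,0.004,-0.004]]
    - [0,[0.001,0.022,-0.001],[0.003,0.004,-0.004]]
    - [0,[0.001,0.022,-0.001],[0.003,0.003,-0.004]]
    - [0,[0.001,0.018,-0.001],[0.003,0.003,-0.004]]
    - [0,[0.001,0.01,-0.001],[0.003,0.003,-0.004]]

```text
clock: 7.95
tcp_pos: [484.2, -114.1, 133.0]
tcp_rot: [-3.132, -0.005, -0.079]
contact_force: [0.8, -0.2, -10.1]
gripper_width: 0.732
```

```bash
python3 - <<'E'
from h import *
state()
plan([471,-224,135],[np.pi,0,-0.064],6,0)
E
```

```text
t 7.95 tcp [ 484.2 -114.1  133. ] rot [-3.1321 -0.0052 -0.0788] F [  0.8  -0.2 -10.1] w 0.732 q [-0.23  0.3   0.47  2.07 -0.2   0.81  0.28]
dist 110.7 total turn [-0.009 -0.005 -0.015]
[[0,[-0.0007,0.0184,-0.0005],[-0.002,-0.001,-0.002]],[0,[-0.0008,0.0184,-0.0005],[-0.002,-0.001,-0.002]],[0,[-0.0008,0.0184,-0.0005],[-0.002,-0.001,-0.002]],[0,[-0.0009,0.0184,-0.0004],[-0.002,-0.001,-0.002]],[0,[-0.0009,0.0184,-0.0004],[-0.002,-0.001,-0.002]],[0,[-0.0010,0.0184,-0.0004],[-0.002,-0.001,-0.002]]]
```

Request:
step_arm:
  commands:
    - [0,[0,0.012,-0.0005],[-0.001,0,-0.002]]
    - [0,[0,0.018,-0.0005],[-0.001,0,-0.002]]
    - [0,[0,0.018,-0.0005],[-0.001,0,-0.002]]
    - [0,[0,0.018,-0.0005],[-0.001,0,-0.002]]
    - [0,[0,0.012,0],[0,0,-0.002]]
    - [0,[0,0,0],[0,0,0]]

```text
clock: 8.55
tcp_pos: [475.7, -197.0, 133.4]
tcp_rot: [-3.137, -0.002, -0.066]
contact_force: [-0.4, -0.5, -9.7]
gripper_width: 0.731
```

```bash
python3 - <<'E'
from h import *
import pickle
state();p=arm.camera_params('wrist');pickle.dump(p,open('w5.pkl','wb'))
im=arm.read_camera('wrist');cv2.imwrite('pics/w5.png',im[:,:,::-1])
im=arm.read_camera('top');cv2.imwrite('pics/t5.png',im[:,:,::-1])
plan([471,-224,135],[np.pi,0,-0.064],3,0)
E
```

```text
t 8.55 tcp [ 475.7 -197.   133.4] rot [-3.1366e+00 -1.9000e-03 -6.5600e-02] F [-0.4 -0.5 -9.7] w 0.731 q [-0.08  0.33  0.49  2.03 -0.22  0.83  0.47]
dist 30.0 total turn [-0.007 -0.001  0.001]
[[0,[-0.0010,0.0099,-0.0007],[-0.002,-0.000,0.000]],[0,[-0.0010,0.0099,-0.0007],[-0.002,-0.000,0.000]],[0,[-0.0010,0.0099,-0.0006],[-0.002,-0.000,0.000]]]
```

View pics/w5.png

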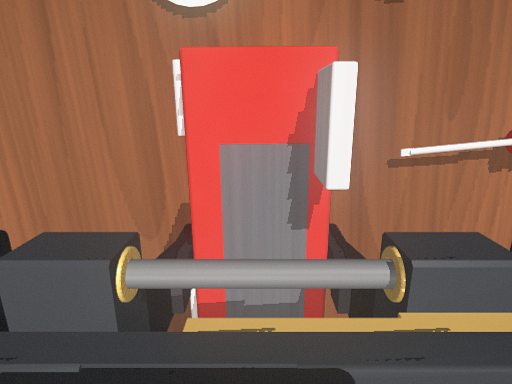

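View pics/t5.png

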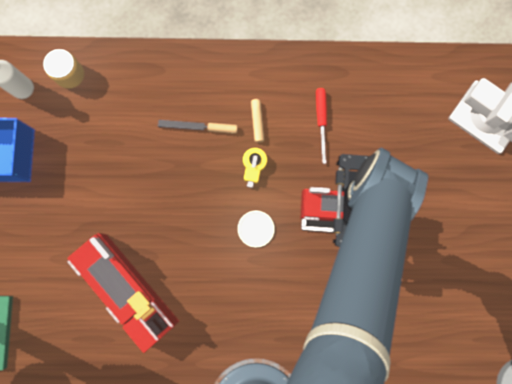

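Request:
step_arm:
  commands:
    - [0,[-0.0008,0.009,0],[-0.002,0,0]]
    - [0,[-0.0008,0.009,0],[-0.002,0,0]]
    - [0,[-0.0008,0.006,0],[-0.002,0,0]]
    - [0,[0,0,0],[0,0,0]]

```text
clock: 9.05
tcp_pos: [472.1, -217.2, 132.5]
tcp_rot: [-3.14, -0.0, -0.058]
contact_force: [-0.1, 1.4, -8.9]
gripper_width: 0.732
```

```bash
python3 - <<'E'
from h import *
state()
p=arm.camera_params('scene')
a=cv2.imread('pics/scene0.png');h=cv2.cvtColor(a,cv2.COLOR_BGR2HSV)
m=np.zeros(a.shape[:2],np.uint8);sl=(slice(165,225),slice(100,220))
m[sl]=h[sl][...,1]<70
c=max(cv2.findContours(m,0,2)[0],key=cv2.contourArea)
q=cv2.approxPolyDP(c,4,True)[:,0];print(q)
B=np.array([plane(p,x,16) for x in q]);print(B.round(1),B.mean(0))
plan([471,-224,135],[np.pi,0,-0.064],3,0)
E
```

```text
t 9.05 tcp [ 472.1 -217.2  132.5] rot [-3.1396e+00 -2.0000e-04 -5.8100e-02] F [-0.1  1.4 -8.9] w 0.732 q [-0.05  0.34  0.49  2.02 -0.22  0.83  0.51]
[[112 202]
 [115 207]
 [197 216]
 [206 185]
 [125 176]]
[[ 506.6 -345.4   16. ]
 [ 521.5 -332.9   16. ]
 [ 535.5 -119.3   16. ]
 [ 436.2 -111.8   16. ]
 [ 418.8 -337.1   16. ]] [ 483.71797064 -249.29798708   16.        ]
dist 7.3 total turn [-0.002 -0.     0.006]
[[0,[-0.0002,0.0023,-0.0008],[-0.001,-0.000,0.002]],[0,[-0.0002,0.0023,-0.0008],[-0.001,-0.000,0.002]],[0,[-0.0002,0.0023,-0.0008],[-0.001,-0.000,0.002]]]
```

```bash
python3 - <<'E'
from h import *
for n in('scene','top'):
    p=arm.camera_params(n)
    a=cv2.imread(f'pics/{n}0.png');h=cv2.cvtColor(a,cv2.COLOR_BGR2HSV)
    sl=(slice(165,225),slice(100,220)) if n=='scene' else (slice(185,245),slice(295,400))
    big=cv2.resize(a[sl],None,fx=6,fy=6,interpolation=cv2.INTER_CUBIC);
    if n=='scene':cv2.imwrite('pics/crs.png',big)
    hh=cv2.cvtColor(big,cv2.COLOR_BGR2HSV)
    m=((hh[...,2]<125)&(hh[...,1]<110)).astype(np.uint8);m=cv2.morphologyEx(m,cv2.MORPH_OPEN,np.ones((25,25)))
    c=max(cv2.findContours(m,0,2)[0],key=cv2.contourArea)
    q=cv2.approxPolyDP(c,15,True)[:,0];q=(q+.5)/6-.5+[sl[1].start,sl[0].start]
    for x in q: print(n,x.round(1),plane(p,x,6).round(1)[:2],plane(p,x,16).round(1)[:2])
E
```

```text
scene [120.4 200.9] [ 494.9 -329.9] [ 501.8 -324.7]
scene [195.1 208.8] [ 507.3 -130.4] [ 514.  -127.8]
scene [199.6 188.6] [ 441.6 -129.5] [ 449.2 -126.9]
scene [127.4 181.8] [ 430.5 -330. ] [ 438.2 -324.7]
top [307.6 197.4] [ 513.3 -128.8] [ 511.9 -127.5]
top [306.9 225.2] [ 441.8 -126.4] [ 441.1 -125. ]
top [386.4 229.9] [ 431.4 -329.5] [ 430.7 -326.3]
top [386.8 202.8] [ 501.2 -332.9] [ 499.9 -329.7]
```

View pics/crs.png

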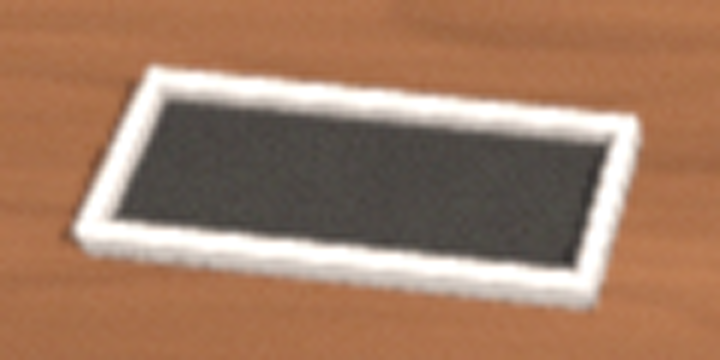

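Both views agree on the cradle's inner centre, (472, −229.3), with yaw about −0.062.

Request:
step_arm:
  commands:
    - [0,[0,0.0025,0.006],[0,0,0.002]]
    - [0,[0,0.0025,0.012],[0,0,0.001]]
    - [0,[0,0.001,0.014],[0,0,0]]
    - [0,[0,0,0.014],[0,0,0]]
    - [0,[0,0,0.012],[0,0,0]]
    - [0,[0,0,0.006],[0,0,0]]
    - [0,[0,0,0],[0,0,0]]

```text
clock: 9.75
tcp_pos: [471.9, -222.4, 62.2]
tcp_rot: [-3.138, 0.002, -0.06]
contact_force: [-0.3, -0.4, -8.6]
gripper_width: 0.734
```

```bash
python3 - <<'E'
from h import *
state()
plan([472.2,-224.9,50],[np.pi,0,-0.062],3,0)
E
```

```text
t 9.75 tcp [ 471.9 -222.4   62.2] rot [-3.1383e+00  1.6000e-03 -5.9500e-02] F [-0.3 -0.4 -8.6] w 0.734 q [ 0.01  0.46  0.44  2.06 -0.3   0.69  0.59]
dist 12.5 total turn [-0.003  0.002  0.002]
[[0,[0.0002,0.0008,0.0041],[-0.001,0.001,0.001]],[0,[0.0002,0.0008,0.0041],[-0.001,0.001,0.001]],[0,[0.0002,0.0008,0.0041],[-0.001,0.001,0.001]]]
```

Request:
step_arm:
  commands:
    - [0,[0,0.001,0.004],[-0.001,0.001,0]]
    - [0,[0,0.001,0.005],[-0.001,0.001,0]]
    - [0,[0,0.0005,0.003],[-0.001,0,0]]
    - [0,[0,0,0],[0,0,0]]

```text
clock: 10.15
tcp_pos: [473.0, -225.6, 50.2]
tcp_rot: [3.141, -0.003, -0.059]
contact_force: [0.4, -0.4, -9.8]
gripper_width: 0.731
```

```bash
python3 - <<'E'
from h import *
state()
im=arm.read_camera('wrist');cv2.imwrite('pics/w6.png',im[:,:,::-1])
im=arm.read_camera('scene');cv2.imwrite('pics/s6.png',cv2.resize(im[120:250,80:250,::-1],None,fx=4.5,fy=4.5,interpolation=cv2.INTER_CUBIC))
plan([472.2,-224.9,26],[np.pi,0,-0.062],3,0)
E
```

```text
t 10.15 tcp [ 473.  -225.6   50.2] rot [ 3.1408 -0.0032 -0.0592] F [ 0.4 -0.4 -9.8] w 0.731 q [ 0.03  0.48  0.43  2.07 -0.32  0.66  0.61]
dist 24.6 total turn [ 0.001 -0.004  0.003]
[[0,[-0.0004,-0.0002,0.0082],[0.000,-0.001,0.001]],[0,[-0.0004,-0.0002,0.0082],[0.000,-0.001,0.001]],[0,[-0.0004,-0.0002,0.0082],[0.000,-0.001,0.001]]]
```

View pics/w6.png

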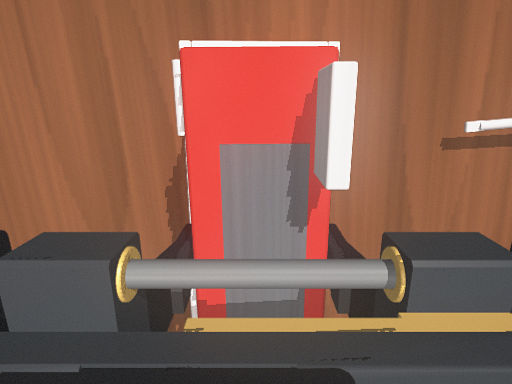

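View pics/s6.png

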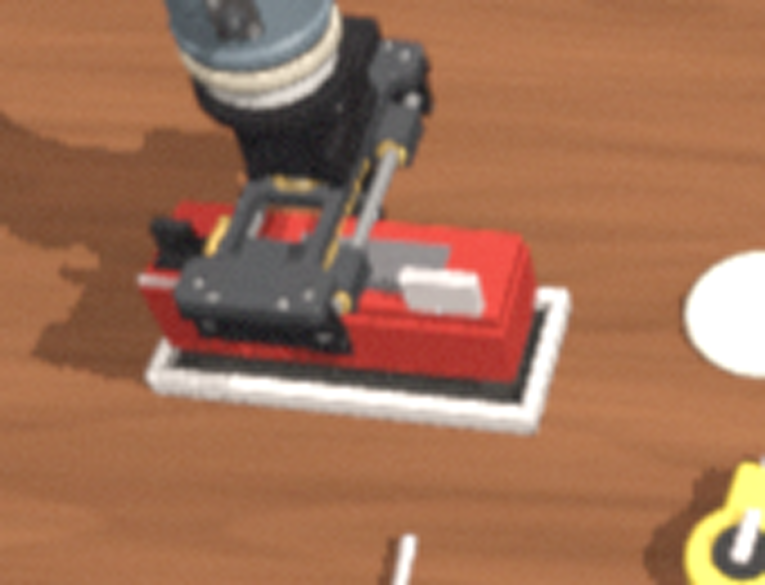

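```bash
python3 - <<'E'
from h import *
p=arm.camera_params('wrist')
for uv in((180,42),(339,42)): print('cradle outer',plane(p,uv,16).round(1))
for uv in((181,48),(338,48)): print('case top',plane(p,uv,31+55).round(1))
E
```

```text
cradle outer [ 435.5 -115.5   16. ]
cradle outer [ 525.5 -120.9   16. ]
case top [ 450.9 -130.2   86. ]
case top [ 508.4 -133.6   86. ]
```

In the wrist view the case centre and the cradle centre agree within 1 mm. Lowering straight down.

Request:
step_arm:
  commands:
    - [0,[0,0,0.006],[0,-0.001,0]]
    - [0,[0,0,0.006],[0,-0.001,0.001]]
    - [0,[0,0,0.005],[0,0,0.001]]
    - [0,[0,0,0.002],[0,0,0]]
    - [0,[0,0,0],[0,0,0]]

```text
clock: 10.75
tcp_pos: [473.9, -225.7, 30.3]
tcp_rot: [3.141, -0.003, -0.061]
contact_force: [0.0, -0.8, -10.0]
gripper_width: 0.73
```

```bash
python3 - <<'E'
from h import *
state()
E
```

```text
t 10.75 tcp [ 473.9 -225.7   30.3] rot [ 3.1406e+00 -2.7000e-03 -6.1000e-02] F [  0.   -0.8 -10. ] w 0.730 q [ 0.04  0.51  0.41  2.07 -0.34  0.62  0.63]
```

Request:
step_arm:
  commands:
    - [0,[-0.0005,0,0.0015],[0,-0.001,0]]
    - [0,[-0.0005,0,0.0015],[0,-0.001,0]]
    - [0,[0,0,0.001],[0,0,0]]
    - [0,[0,0,0],[0,0,0]]

```text
clock: 11.15
tcp_pos: [473.0, -225.7, 26.1]
tcp_rot: [3.14, -0.001, -0.061]
contact_force: [0.5, -0.8, -9.9]
gripper_width: 0.732
```

Request:
step_arm:
  commands:
    - [0,[0,0,0.0007],[0,0,0]]
    - [0,[0,0,0.0007],[0,0,0]]
    - [0,[0,0,0],[0,0,0]]

```text
clock: 11.45
tcp_pos: [473.4, -225.9, 25.9]
tcp_rot: [3.141, -0.002, -0.061]
contact_force: [0.1, 0.8, -9.9]
gripper_width: 0.739
```

Request:
step_arm:
  commands:
    - [0,[0,0,0.001],[0,0,0]]
    - [0,[0,0,0.001],[0,0,0]]
    - [0,[0,0,0],[0,0,0]]

```text
clock: 11.75
tcp_pos: [473.6, -226.0, 25.9]
tcp_rot: [-3.141, -0.002, -0.061]
contact_force: [0.7, 0.1, -8.9]
gripper_width: 0.736
```

Request:
step_arm:
  commands:
    - [0,[0,0,0.002],[0,0,0]]
    - [0,[0,0,0.002],[0,0,0]]
    - [0,[0,0,0.001],[0,0,0]]

```text
clock: 12.05
tcp_pos: [473.8, -226.0, 25.8]
tcp_rot: [-3.137, -0.002, -0.061]
contact_force: [-2.2, 2.6, -1.7]
gripper_width: 0.73
```

The cradle floor is taking the weight now. Releasing.

Request:
step_arm:
  commands:
    - [1,[0,0,0],[0,0,0]]
    - [1,[0,0,0],[0,0,0]]
    - [1,[0,0,0],[0,0,0]]
    - [1,[0,0,0],[0,0,0]]
    - [1,[0,0,0],[0,0,0]]

```text
clock: 12.55
tcp_pos: [478.8, -229.0, 27.9]
tcp_rot: [3.141, -0.013, -0.061]
contact_force: [-0.2, 0.2, 0.5]
gripper_width: 0.99
```

Request:
step_arm:
  commands:
    - [1,[0,0,-0.01],[0,0,0]]
    - [1,[0,0,-0.02],[0,0,0]]
    - [1,[0,0,-0.025],[0,0,0]]
    - [1,[0,0,-0.025],[0,0,0]]
    - [1,[0,0,-0.025],[0,0,0]]
    - [1,[0,0,-0.025],[0,0,0]]
    - [1,[0,0,-0.015],[0,0,0]]
    - [1,[0,0,0],[0,0,0]]

```text
clock: 13.35
tcp_pos: [476.9, -229.8, 182.2]
tcp_rot: [3.14, -0.015, -0.063]
contact_force: [0.3, -0.6, -0.0]
gripper_width: 0.999
```

```bash
python3 - <<'E'
from h import *
import pickle
state();p=arm.camera_params('wrist');pickle.dump(p,open('w7.pkl','wb'))
im=arm.read_camera('wrist');cv2.imwrite('pics/w7.png',im[:,:,::-1])
im=arm.read_camera('scene');cv2.imwrite('pics/s7.png',cv2.resize(im[120:250,80:250,::-1],None,fx=4.5,fy=4.5,interpolation=cv2.INTER_CUBIC))
E
```

```text
t 13.35 tcp [ 476.9 -229.8  182.2] rot [ 3.14   -0.0149 -0.0628] F [ 0.3 -0.6 -0. ] w 0.999 q [-0.06  0.29  0.52  1.96 -0.18  0.93  0.49]
```

View pics/w7.png

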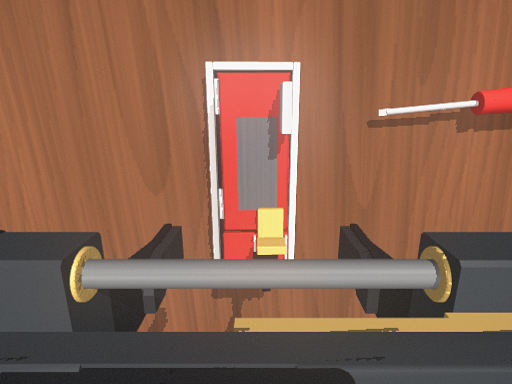

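View pics/s7.png

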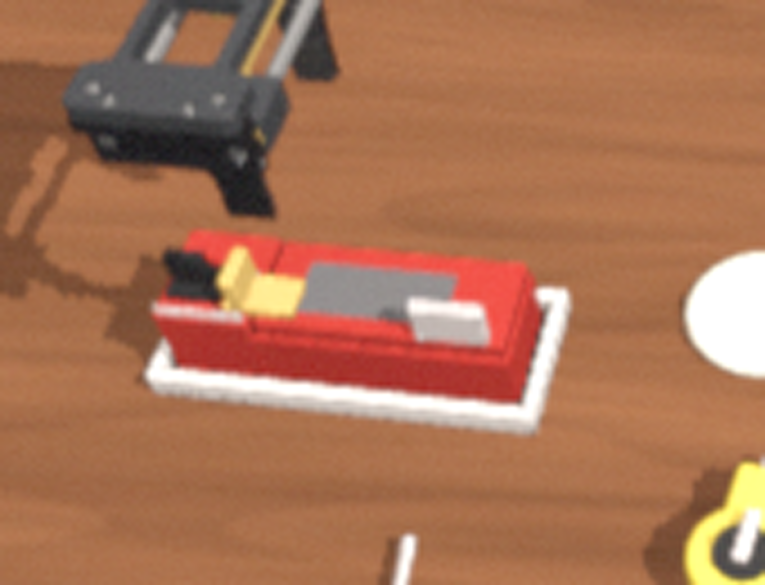

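The case lies flat inside the lips. In the wrist view the cradle runs from (207,63) to (299,63) at its far end, with the red case inside it on every side. Now I look at the bolt end.

Request:
step_arm:
  commands:
    - [0,[0,0.02,0],[0,0.002,0]]
    - [0,[0,0.025,0],[0,0.002,0]]
    - [0,[0,0.025,0],[0,0.003,0]]
    - [0,[0,0.025,0],[0,0.003,0]]
    - [0,[0,0.02,0],[0,0.003,0]]
    - [0,[0,0.01,0],[0,0.002,0]]
    - [0,[0,0,0],[0,0,0]]

```text
clock: 14.15
tcp_pos: [463.4, -353.4, 170.1]
tcp_rot: [-3.135, -0.01, -0.059]
contact_force: [0.0, 0.5, 0.2]
gripper_width: 0.446
```

```bash
python3 - <<'E'
from h import *
import pickle
state();p=arm.camera_params('wrist');pickle.dump(p,open('w8.pkl','wb'))
im=arm.read_camera('wrist');cv2.imwrite('pics/w8.png',im[:,:,::-1])
cv2.imwrite('pics/w8c.png',cv2.resize(im[40:250,180:330,::-1],None,fx=2.8,fy=2.8,interpolation=cv2.INTER_CUBIC))
E
```

```text
t 14.15 tcp [ 463.4 -353.4  170.1] rot [-3.1352 -0.0101 -0.0593] F [0.  0.5 0.2] w 0.446 q [ 0.17  0.4   0.54  1.84 -0.26  0.96  0.77]
```

View pics/w8c.png

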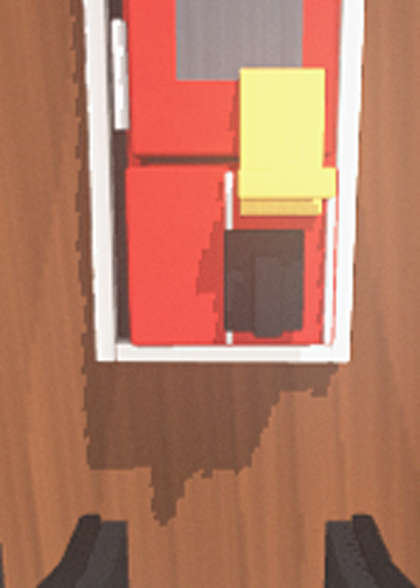

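```bash
python3 - <<'E'
from h import *
import pickle
p=pickle.load(open('w8.pkl','rb'))
a=cv2.imread('pics/w8.png')[110:175,240:310].astype(float)
a=np.clip(a*2.5,0,255).astype(np.uint8)
cv2.imwrite('pics/k8.png',cv2.resize(a,None,fx=8,fy=8,interpolation=cv2.INTER_CUBIC))
print(-p['R'].T@p['t'],p['R'][2])
f=lambda x,y:(180+x/2.8,40+y/2.8)
for n,uv,z in(('deck back near',(128,344),61),('deck back farseam',(128,167),61),('lip nr L',(96,362),16),('lip nr R',(350,360),16),('boltplate far L',(240,68),68),('boltplate far R',(324,68),68),('bolttab top nearL',(239,197),90),('bolttab top nearR',(335,197),90),('bolttab far R',(335,168),90)):
    print(n,plane(p,f(*uv),z).round(1))
E
```

```text
[ 467.47500053 -279.91258272  332.28403612] [-0.00688215 -0.26610557 -0.96391932]
deck back near [ 437.2 -326.6   61. ]
deck back farseam [ 441.9 -274.3   61. ]
lip nr L [ 420.1 -340.2   16. ]
lip nr R [ 512.  -345.1   16. ]
boltplate far L [ 475.9 -250.    68. ]
boltplate far R [ 499.3 -251.4   68. ]
bolttab top nearL [ 473.2 -284.3   90. ]
bolttab top nearR [ 498.6 -285.8   90. ]
bolttab far R [ 498.8 -278.4   90. ]
```

View pics/k8.png

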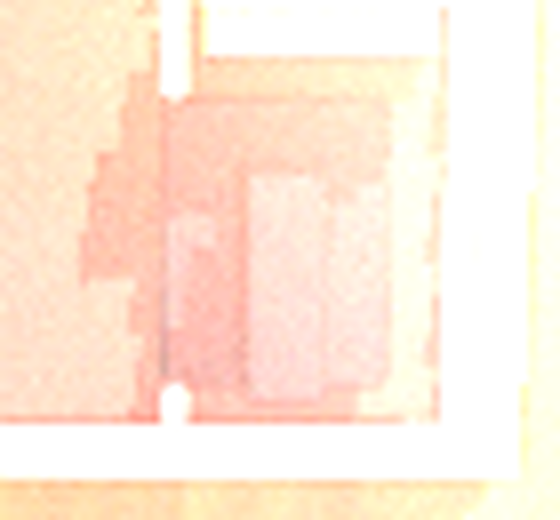

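```bash
cat >> h.py <<'E'
C=np.array([475.1,-229.6,6.]);A=0.06
ex=np.array([-np.cos(A),np.sin(A),0]);ey=np.array([-np.sin(A),-np.cos(A),0]);ez=np.array([0,0,1.])
def case(x,y,z):return C+x*ex+y*ey+z*ez
E
python3 - <<'E'
from h import *
import pickle
p=pickle.load(open('w8.pkl','rb'))
q=plane(p,(240+284/8,110+290/8),90);print('keeper tab',q,'expected closed',case(-14,81,84),'in case',(q-C)@ex,(q-C)@ey)
for x in(248,320):
  q=plane(p,(240+x/8,110+290/8),90);print((q-C)@ex)
T=case(-13,81,0);print(T);plan([T[0],T[1],115],[np.pi,0,-0.06],6,.45)
E
```

```text
keeper tab [ 479.45859197 -311.18524879   90.        ] expected closed [ 484.21772303 -311.29373983   90.        ] in case -9.242927242576789 81.17708075795564
-5.809509972245403
-12.67725359652882
[ 483.21952249 -311.23377582    6.        ]
dist 71.4 total turn [-0.007 -0.01   0.002]
[[0.45,[0.0028,-0.0070,0.0092],[-0.001,-0.002,0.000]],[0.45,[0.0028,-0.0070,0.0092],[-0.001,-0.002,0.000]],[0.45,[0.0028,-0.0070,0.0092],[-0.001,-0.002,0.000]],[0.45,[0.0028,-0.0070,0.0092],[-0.001,-0.002,0.000]],[0.45,[0.0028,-0.0070,0.0092],[-0.001,-0.002,0.000]],[0.45,[0.0028,-0.0070,0.0092],[-0.001,-0.002,0.000]]]
```

The black tab's top is at wrist pixel (275.5,146), which is case x −9.2, y 81.2, so the keeper is already about 5 mm open. I'll pinch it from above.

Request:
step_arm:
  commands:
    - [0.45,[0.002,-0.006,0.008],[-0.001,-0.002,0]]
    - [0.45,[0.002,-0.007,0.008],[-0.001,-0.002,0]]
    - [0.45,[0.002,-0.007,0.008],[-0.001,-0.002,0]]
    - [0.45,[0.002,-0.007,0.008],[-0.001,-0.002,0]]
    - [0.45,[0.002,-0.006,0.006],[-0.001,-0.001,0]]
    - [0.45,[0,0,0],[0,0,0]]
  force: 8

```text
clock: 14.8
tcp_pos: [477.9, -309.6, 127.1]
tcp_rot: [-3.134, 0.003, -0.05]
contact_force: [0.2, -0.3, -0.0]
gripper_width: 0.449
```

```bash
python3 - <<'E'
from h import *
state();plan([479.5,-311.2,90],[np.pi,0,-0.06],4,.45)
E
```

```text
t 14.80 tcp [ 477.9 -309.6  127.1] rot [-3.1344e+00  2.8000e-03 -4.9500e-02] F [ 0.2 -0.3 -0. ] w 0.449 q [ 0.11  0.44  0.51  1.91 -0.28  0.88  0.72]
dist 37.1 total turn [-0.007  0.003  0.01 ]
[[0.45,[0.0004,0.0005,0.0093],[-0.002,0.001,0.003]],[0.45,[0.0004,0.0004,0.0093],[-0.002,0.001,0.003]],[0.45,[0.0004,0.0004,0.0093],[-0.002,0.001,0.003]],[0.45,[0.0004,0.0004,0.0093],[-0.002,0.001,0.003]]]
```

Request:
step_arm:
  commands:
    - [0.45,[0.0004,0.0003,0.009],[-0.002,0,0.003]]
    - [0.45,[0.0004,0.0003,0.01],[-0.002,0,0.003]]
    - [0.45,[0.0004,0.0003,0.01],[-0.002,0,0.003]]
    - [0.45,[0,0,0.009],[-0.001,0,0]]
    - [0.45,[0,0,0.007],[0,0,0]]
    - [0.45,[0,0,0.004],[0,0,0]]
    - [0.45,[0,0,0],[0,0,0]]

```text
clock: 15.5
tcp_pos: [478.5, -311.9, 73.5]
tcp_rot: [3.14, 0.003, -0.061]
contact_force: [0.6, 0.3, 0.6]
gripper_width: 0.45
```

```bash
python3 - <<'E'
from h import *
state();plan([479.5,-311.2,74],[np.pi,0,-0.06],4,.45)
im=arm.read_camera('scene');cv2.imwrite('pics/s9.png',cv2.resize(im[120:230,70:220,::-1],None,fx=5,fy=5,interpolation=cv2.INTER_CUBIC))
E
```

```text
t 15.50 tcp [ 478.5 -311.9   73.5] rot [ 3.1399  0.0032 -0.0612] F [0.6 0.3 0.6] w 0.450 q [ 0.14  0.51  0.48  1.94 -0.33  0.77  0.74]
dist 1.4 total turn [ 0.002  0.003 -0.001]
[[0.45,[0.0002,-0.0002,-0.0001],[0.000,0.001,-0.000]],[0.45,[0.0002,-0.0002,-0.0001],[0.000,0.001,-0.000]],[0.45,[0.0002,-0.0002,-0.0001],[0.000,0.001,-0.000]],[0.45,[0.0002,-0.0002,-0.0001],[0.000,0.001,-0.000]]]
```

View pics/s9.png

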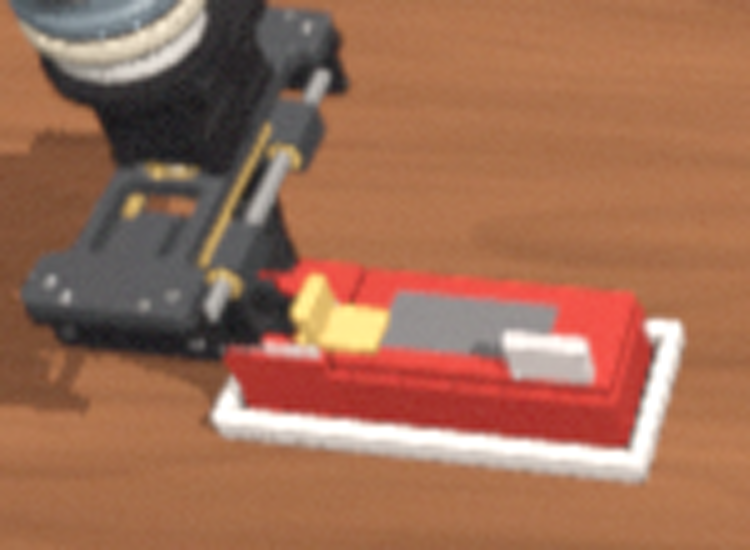

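Closing lightly on the tab.

Request:
step_arm:
  commands:
    - [0,[0,0,0],[0,0,0]]
    - [0,[0,0,0],[0,0,0]]
    - [0,[0,0,0],[0,0,0]]
    - [0,[0,0,0],[0,0,0]]
    - [0,[0,0,0],[0,0,0]]
  force: 8

```text
clock: 16.05
tcp_pos: [479.3, -312.7, 75.2]
tcp_rot: [3.139, 0.0, -0.061]
contact_force: [0.2, 0.5, -1.2]
gripper_width: 0.089
```

The opening is 7.7 mm, so the tab is held. Now sliding it towards the hinge side.

Request:
step_arm:
  commands:
    - [0,[-0.003,0,0],[0,0,0]]
    - [0,[-0.004,0,0],[0,0,0]]
    - [0,[-0.004,0,0],[0,0,0]]
    - [0,[-0.004,0,0],[0,0,0]]
    - [0,[-0.004,0,0],[0,0,0]]
    - [0,[-0.003,0,0],[0,0,0]]

```text
clock: 16.65
tcp_pos: [457.3, -311.4, 75.2]
tcp_rot: [3.137, -0.003, -0.061]
contact_force: [1.3, 0.3, -2.0]
gripper_width: 0.094
```

Request:
step_arm:
  commands:
    - [0,[-0.002,0,0],[0,0.001,0]]
    - [0,[-0.002,0,0],[0,0.001,0]]
    - [0,[-0.002,0,0],[0,0.001,0]]
    - [0,[-0.001,0,0],[0,0,0]]

```text
clock: 17.05
tcp_pos: [449.8, -310.9, 75.3]
tcp_rot: [3.137, -0.007, -0.061]
contact_force: [3.4, -0.1, -3.3]
gripper_width: 0.088
```

Request:
step_arm:
  commands:
    - [0.4,[0,0,0],[0,0,0]]
    - [0.4,[0,0,0],[0,0,0]]
    - [0.4,[0,0,-0.006],[0,0.002,0]]
    - [0.4,[0,0,-0.015],[0,0.002,0]]
    - [0.4,[0,0,-0.02],[0,0.002,0]]
    - [0.4,[0,-0.01,-0.02],[0,0,0]]
    - [0.4,[0,0,-0.015],[0,0,0]]
    - [0.4,[0,0,0],[0,0,0]]

```text
clock: 17.85
tcp_pos: [447.7, -301.3, 158.6]
tcp_rot: [3.138, -0.012, -0.063]
contact_force: [0.4, -0.6, 0.1]
gripper_width: 0.397
```

Request:
step_arm:
  commands:
    - [0,[0.003,0.015,-0.005],[0,0,0]]
    - [0,[0.003,0.015,-0.005],[0,0,0]]
    - [0,[0.003,0.015,-0.005],[0,0,0]]
    - [0,[0.003,0.01,0],[0,0,0]]
    - [0,[0,0,0],[0,0,0]]

```text
clock: 18.35
tcp_pos: [455.6, -359.3, 175.2]
tcp_rot: [3.139, -0.012, -0.063]
contact_force: [-0.8, 0.3, -0.6]
gripper_width: 0.048
```

```bash
cat > look.py <<'E'
from h import *
import pickle,sys
n=sys.argv[1];state();p=arm.camera_params('wrist');pickle.dump(p,open(n+'.pkl','wb'))
im=arm.read_camera('wrist');cv2.imwrite(f'pics/{n}.png',im[:,:,::-1])
cv2.imwrite(f'pics/{n}c.png',cv2.resize(im[30:250,170:340,::-1],None,fx=2.7,fy=2.7,interpolation=cv2.INTER_CUBIC))
E
python3 look.py w10
```

```text
t 18.35 tcp [ 455.6 -359.3  175.2] rot [ 3.1386 -0.012  -0.0629] F [-0.8  0.3 -0.6] w 0.048 q [ 0.17  0.39  0.55  1.85 -0.25  0.96  0.77]
```

View pics/w10c.png

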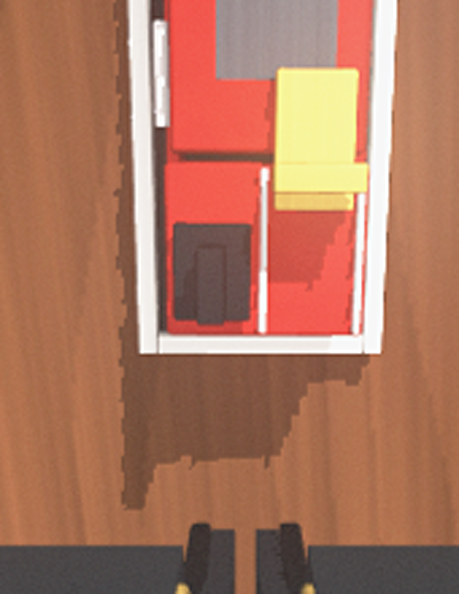

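```bash
python3 - <<'E'
from h import *
import pickle
p=pickle.load(open('w10.pkl','rb'))
f=lambda x,y:(170+x/2.7,30+y/2.7)
for n,uv,z in(('keeper top',(211,286),90),('bolt top',(320,178),90),('deck back near',(167,334),61),('boltL',(274,178),90),('boltR',(367,178),90)):
    q=plane(p,f(*uv),z);print(n,q.round(1),((q-C)@ex).round(1),((q-C)@ey).round(1))
q=case(-14,30,0);print(q)
plan([q[0],q[1],110],[np.pi,0,-0.06],6,0)
E
```

```text
keeper top [ 451.5 -309.3   90. ] 18.7 81.0
bolt top [ 483.7 -281.8   90. ] -11.7 51.6
deck back near [ 435.2 -326.6   61. ] 34.0 99.3
boltL [ 471.1 -281.    90. ] 1.0 51.6
boltR [ 496.7 -282.6   90. ] -24.7 51.6
[ 487.27588736 -260.38551229    6.        ]
dist 122.0 total turn [ 0.002 -0.012 -0.003]
[[0,[0.0041,-0.0167,0.0108],[0.000,-0.002,-0.000]],[0,[0.0042,-0.0167,0.0108],[0.000,-0.002,-0.000]],[0,[0.0042,-0.0167,0.0108],[0.000,-0.002,-0.000]],[0,[0.0042,-0.0167,0.0108],[0.000,-0.002,-0.000]],[0,[0.0043,-0.0167,0.0108],[0.000,-0.002,-0.000]],[0,[0.0043,-0.0167,0.0108],[0.000,-0.002,-0.000]]]
```

The keeper tab is at case x about +18.7 and the bolt tab at −11.7. That is 30.4 mm apart, so the keeper is open to its stop; the case slid about 2 mm in the cradle. Next, the bolt, pushed with the fingers shut from the lid side.

```bash
sed -i 's/C=np.array(.*A=0.06/C=np.array([473.0,-230.0,6.]);A=0.06/' h.py; python3 - <<'E'
from h import *
q=case(-13,29,0);print(q)
plan([q[0],q[1],120],[np.pi,0,-0.06],6,0)
E
```

```text
[ 484.23765083 -259.72734774    6.        ]
dist 116.8 total turn [ 0.002 -0.012 -0.003]
[[0,[0.0037,-0.0168,0.0092],[0.000,-0.002,-0.000]],[0,[0.0037,-0.0168,0.0092],[0.000,-0.002,-0.000]],[0,[0.0037,-0.0168,0.0092],[0.000,-0.002,-0.000]],[0,[0.0037,-0.0168,0.0092],[0.000,-0.002,-0.000]],[0,[0.0038,-0.0167,0.0092],[0.000,-0.002,-0.000]],[0,[0.0038,-0.0167,0.0092],[0.000,-0.002,-0.000]]]
```

Request:
step_arm:
  commands:
    - [0,[0.004,-0.015,0.007],[0,-0.002,0]]
    - [0,[0.004,-0.016,0.008],[0,-0.002,0]]
    - [0,[0.004,-0.016,0.008],[0,-0.002,0]]
    - [0,[0.004,-0.016,0.008],[0,-0.001,0]]
    - [0,[0.004,-0.016,0.008],[0,-0.001,0]]
    - [0,[0.003,-0.015,0.006],[0,-0.001,0]]
    - [0,[0,0,0],[0,0,0]]

```text
clock: 19.1
tcp_pos: [486.3, -250.8, 123.2]
tcp_rot: [-3.138, 0.004, -0.055]
contact_force: [-0.2, 0.0, 0.7]
gripper_width: 0.007
```

```bash
python3 - <<'E'
from h import *
state();q=case(-13,29,0);print(q)
plan([q[0],q[1],95],[np.pi,0,-0.06],4,0)
E
```

```text
t 19.10 tcp [ 486.3 -250.8  123.2] rot [-3.1378  0.004  -0.0546] F [-0.2  0.   0.7] w 0.007 q [ 0.    0.41  0.51  1.96 -0.26  0.84  0.6 ]
[ 484.23765083 -259.72734774    6.        ]
dist 29.6 total turn [-0.004  0.004  0.005]
[[0,[-0.0004,0.0023,0.0070],[-0.001,0.001,0.001]],[0,[-0.0004,0.0023,0.0070],[-0.001,0.001,0.001]],[0,[-0.0004,0.0023,0.0070],[-0.001,0.001,0.001]],[0,[-0.0004,0.0023,0.0070],[-0.001,0.001,0.001]]]
```

Request:
step_arm:
  commands:
    - [0,[-0.0005,0.0015,0.008],[-0.001,0,0.001]]
    - [0,[-0.0005,0.0015,0.01],[-0.001,0,0.001]]
    - [0,[-0.0005,0.001,0.01],[-0.001,0,0.001]]
    - [0,[0,0.001,0.009],[0,0,0]]
    - [0,[0,0,0.006],[0,0,0]]
    - [0,[0,0,0.002],[0,0,0]]
    - [0,[0,0,0],[0,0,0]]

```text
clock: 19.8
tcp_pos: [483.0, -259.8, 74.3]
tcp_rot: [3.139, 0.004, -0.063]
contact_force: [-0.9, -0.4, -0.3]
gripper_width: 0.005
```

```bash
python3 - <<'E'
from h import *
state();q=case(-13,29,0)
plan([q[0],q[1],75],[np.pi,0,-0.06],2,0)
im=arm.read_camera('scene');cv2.imwrite('pics/s11.png',cv2.resize(im[120:230,70:220,::-1],None,fx=5,fy=5,interpolation=cv2.INTER_CUBIC))
E
```

```text
t 19.80 tcp [ 483.  -259.8   74.3] rot [ 3.1393  0.0041 -0.0632] F [-0.9 -0.4 -0.3] w 0.005 q [ 0.05  0.48  0.48  1.99 -0.31  0.74  0.65]
dist 1.4 total turn [ 0.002  0.004 -0.003]
[[0,[0.0006,-0.0001,-0.0004],[0.001,0.002,-0.002]],[0,[0.0006,-0.0001,-0.0004],[0.001,0.002,-0.002]]]
```

View pics/s11.png

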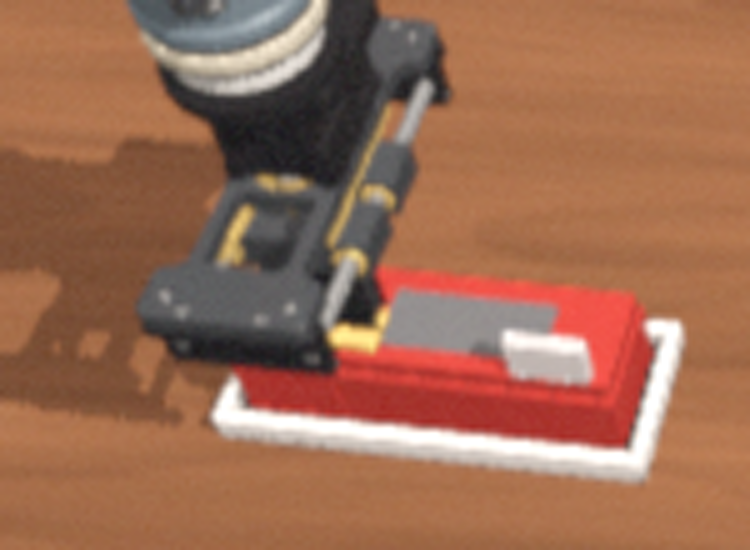

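Request:
step_arm:
  commands:
    - [0,[0,0.004,0],[0,0,0]]
    - [0,[0,0.005,0],[0,0,0]]
    - [0,[0,0.005,0],[0,0,0]]
    - [0,[0,0.005,0],[0,0,0]]
    - [0,[0,0.005,0],[0,0,0]]
    - [0,[0,0.005,0],[0,0,0]]
    - [0,[0,0,0],[0,0,0]]

```text
clock: 20.55
tcp_pos: [481.4, -289.9, 75.1]
tcp_rot: [3.142, 0.003, -0.062]
contact_force: [-0.2, -0.4, -0.4]
gripper_width: 0.01
```

Request:
step_arm:
  commands:
    - [0,[0,0.004,0],[0,0,0]]
    - [0,[0,0.004,0],[0,0,0]]
    - [0,[0,0.003,0],[0,0,0]]

```text
clock: 20.85
tcp_pos: [480.7, -301.1, 75.1]
tcp_rot: [-3.141, 0.004, -0.062]
contact_force: [0.8, 1.0, -0.4]
gripper_width: 0.005
```

Request:
step_arm:
  commands:
    - [0,[0,0.003,0],[0,0,0]]
    - [0,[0,0.003,0],[0,0,0]]

```text
clock: 21.05
tcp_pos: [480.5, -302.8, 75.0]
tcp_rot: [-3.132, 0.006, -0.061]
contact_force: [-1.1, 10.2, 6.5]
gripper_width: 0.005
```

Request:
step_arm:
  commands:
    - [0,[0,-0.006,0],[0,0,0]]
    - [0,[0,-0.004,-0.01],[0,0,0]]
    - [0,[0,0,-0.02],[0,0,0]]
    - [0,[0,0.015,-0.025],[0,0,0]]
    - [0,[0,0.015,-0.025],[0,0,0]]
    - [0,[0,0.02,-0.02],[0,0,0]]
    - [0,[0,0.015,0],[0,0,0]]
    - [0,[0,0,0],[0,0,0]]

```text
clock: 21.85
tcp_pos: [478.5, -364.3, 183.1]
tcp_rot: [3.14, 0.0, -0.06]
contact_force: [-0.1, 0.2, 0.4]
gripper_width: 0.009
```

```bash
python3 look.py w12
```

```text
t 21.85 tcp [ 478.5 -364.3  183.1] rot [ 3.1402e+00  4.0000e-04 -5.9900e-02] F [-0.1  0.2  0.4] w 0.009 q [ 0.17  0.42  0.54  1.78 -0.25  1.01  0.75]
```

View pics/w12c.png

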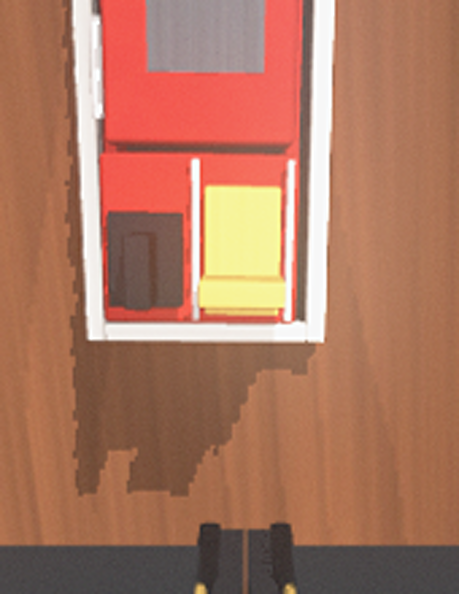

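```bash
python3 - <<'E'
from h import *
import pickle
p=pickle.load(open('w12.pkl','rb'))
f=lambda x,y:(170+x/2.7,30+y/2.7)
for n,uv,z in(('keeper top',(139,271),90),('bolt top',(242,293),90),('bolt plate far',(242,186),68),('deck back near',(100,322),61),('deck back far',(102,154),61)):
    q=plane(p,f(*uv),z);print(n,q.round(1),((q-C)@ex).round(1),((q-C)@ey).round(1))
E
```

```text
keeper top [ 452.  -309.2   90. ] 16.2 80.3
bolt top [ 481.8 -317.4   90. ] -14.0 86.7
bolt plate far [ 483.5 -286.9   68. ] -13.9 56.2
deck back near [ 433.9 -327.2   61. ] 33.2 99.4
deck back far [ 440.1 -274.6   61. ] 30.2 46.4
```

The keeper tab is at case x about 16–17, and the bolt tab is at y 86.7 with its plate end at 56.2. So the bolt is fully drawn and off the lid. Now the lid tab.

Request:
step_arm:
  commands:
    - [0.4,[0.002,-0.015,0],[0,0,0]]
    - [0.4,[0.003,-0.025,0],[0,0,0]]
    - [0.4,[0.003,-0.025,0],[0,0,0]]
    - [0.4,[0.003,-0.025,0],[0,0,0]]
    - [0.4,[0.003,-0.02,0],[0,0,0]]
    - [0.4,[0,-0.01,0],[0,0,0]]
    - [0.4,[0,0,0],[0,0,0]]

```text
clock: 22.6
tcp_pos: [497.7, -224.8, 175.2]
tcp_rot: [-3.132, 0.015, -0.049]
contact_force: [-0.5, -0.1, -0.3]
gripper_width: 0.394
```

```bash
python3 look.py w13
```

```text
t 22.60 tcp [ 497.7 -224.8  175.2] rot [-3.1321  0.015  -0.0486] F [-0.5 -0.1 -0.3] w 0.394 q [-0.06  0.34  0.52  1.91 -0.21  0.96  0.5 ]
```

View pics/w13c.png

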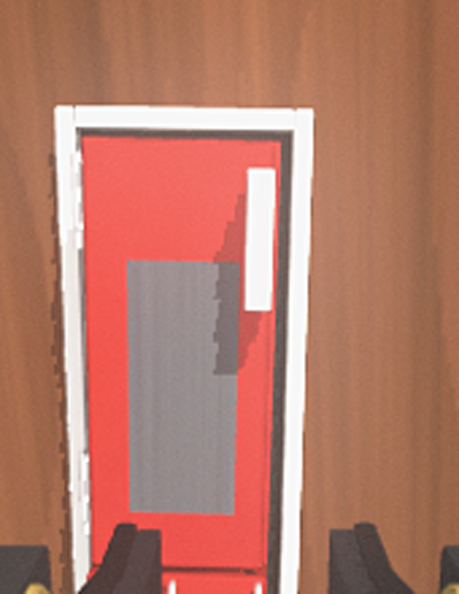

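```bash
python3 - <<'E'
from h import *
import pickle
p=pickle.load(open('w13.pkl','rb'))
f=lambda x,y:(170+x/2.7,30+y/2.7)
for n,uv,z in(('tabTL',(247,169),87),('tabTR',(274,169),87),('tabBL',(245,310),87),('tabBR',(271,310),87),('lid bl',(84,138),61),('lid fl',(279,142),61),('lipL',(55,106),16),('lipR',(313,109),16)):
    q=plane(p,f(*uv),z);print(n,q.round(1),((q-C)@ex).round(1),((q-C)@ey).round(1))
q=plane(p,f(259.5,240),87);print(q,case(-26,-70,84))
plan([q[0],q[1],110],[np.pi,0,-0.06],6,.4)
E
```

```text
tabTL [ 502.4 -142.2   87. ] -24.1 -89.4
tabTR [ 509.9 -142.6   87. ] -31.6 -89.5
tabBL [ 499.9 -181.4   87. ] -24.0 -50.1
tabBR [ 507.5 -181.7   87. ] -31.5 -50.2
lid bl [ 452.6 -129.7   61. ] 26.3 -98.9
lid fl [ 512.3 -133.8   61. ] -33.4 -98.4
lipL [ 434.9 -114.8   16. ] 44.9 -112.7
lipR [ 525.8 -120.4   16. ] -46.2 -112.5
[ 505.03344306 -161.70914488   87.        ] [ 503.15069449 -161.68502637   90.        ]
dist 91.6 total turn [-0.009  0.015  0.01 ]
[[0.4,[0.0009,-0.0106,0.0110],[-0.002,0.002,0.002]],[0.4,[0.0008,-0.0106,0.0109],[-0.002,0.002,0.002]],[0.4,[0.0008,-0.0106,0.0109],[-0.002,0.002,0.002]],[0.4,[0.0007,-0.0106,0.0109],[-0.002,0.002,0.002]],[0.4,[0.0007,-0.0107,0.0109],[-0.002,0.002,0.002]],[0.4,[0.0006,-0.0107,0.0109],[-0.002,0.002,0.002]]]
```

The tab top is centred at (505,−162), is 7.5 × 39 mm, and matches its given position within 2 mm.

Request:
step_arm:
  commands:
    - [0.4,[0.001,-0.008,0.007],[-0.001,-0.002,0.001]]
    - [0.4,[0.001,-0.01,0.01],[-0.001,-0.002,0.001]]
    - [0.4,[0.001,-0.01,0.01],[-0.001,-0.002,0.002]]
    - [0.4,[0.001,-0.01,0.01],[-0.001,-0.002,0.002]]
    - [0.4,[0.001,-0.01,0.01],[-0.001,-0.002,0.002]]
    - [0.4,[0.001,-0.006,0.006],[-0.001,-0.002,0.001]]
    - [0.4,[0,0,0],[0,0,0]]

```text
clock: 23.35
tcp_pos: [504.3, -169.3, 116.1]
tcp_rot: [-3.141, 0.031, -0.064]
contact_force: [-0.1, 0.1, -0.6]
gripper_width: 0.4
```

```bash
python3 - <<'E'
from h import *
state()
plan([505,-163,95],[np.pi,0,-0.06],4,.4)
E
```

```text
t 23.35 tcp [ 504.3 -169.3  116.1] rot [-3.1405  0.0314 -0.0637] F [-0.1  0.1 -0.6] w 0.400 q [-0.14  0.4   0.48  1.98 -0.24  0.85  0.41]
dist 22.1 total turn [-0.001  0.031 -0.004]
[[0.4,[0.0002,-0.0016,0.0053],[-0.000,0.008,-0.001]],[0.4,[0.0002,-0.0016,0.0053],[-0.000,0.008,-0.001]],[0.4,[0.0002,-0.0016,0.0053],[-0.000,0.008,-0.001]],[0.4,[0.0001,-0.0016,0.0053],[-0.000,0.008,-0.001]]]
```

Request:
step_arm:
  commands:
    - [0.4,[0,-0.002,0.008],[0,0.008,-0.001]]
    - [0.4,[0,-0.002,0.01],[0,0.008,-0.001]]
    - [0.4,[0,-0.002,0.01],[0,0.006,-0.001]]
    - [0.4,[0,-0.001,0.009],[0,0.004,0]]
    - [0.4,[0,0,0.006],[0,0.002,0]]
    - [0.4,[0,0,0.003],[0,0,0]]
    - [0.4,[0,0,0],[0,0,0]]

```text
clock: 24.05
tcp_pos: [504.8, -164.3, 67.9]
tcp_rot: [3.141, -0.002, -0.064]
contact_force: [-0.0, -0.2, 0.5]
gripper_width: 0.399
```

```bash
python3 - <<'E'
from h import *
state()
plan([505,-163,67],[np.pi,0,-0.06],3,.4)
E
```

```text
t 24.05 tcp [ 504.8 -164.3   67.9] rot [ 3.1405e+00 -2.1000e-03 -6.3700e-02] F [-0.  -0.2  0.5] w 0.399 q [-0.11  0.46  0.44  2.04 -0.3   0.7   0.45]
dist 1.6 total turn [ 0.001 -0.002 -0.004]
[[0.4,[0.0000,-0.0004,0.0003],[0.000,-0.001,-0.001]],[0.4,[0.0000,-0.0004,0.0003],[0.000,-0.001,-0.001]],[0.4,[0.0000,-0.0004,0.0003],[0.000,-0.001,-0.001]]]
```

Request:
step_arm:
  commands:
    - [0,[0,0,0],[0,0,0]]
    - [0,[0,0,0],[0,0,0]]
    - [0,[0,0,0],[0,0,0]]
    - [0,[0,0,0],[0,0,0]]
    - [0,[0,0,0],[0,0,0]]
  force: 20

```text
clock: 24.55
tcp_pos: [504.2, -164.8, 68.8]
tcp_rot: [3.141, -0.001, -0.065]
contact_force: [-2.3, 0.7, 1.5]
gripper_width: 0.091
```

```bash
python3 - <<'E'
from h import *
s=state()
# arc: hinge
T=s['tcp_pos'];R0=Ro.from_euler('xyz',s['tcp_rot'])
h=np.array(T);  
d=58.0; hinge=T+ex*d; hinge[2]=49
axis=ey # rot about +ey? check raising
P=[];Rs=[]
N=12
for i in range(N+1):
    r=Ro.from_rotvec(ey*0.05*i*1.0)
    P.append(hinge+r.apply(T-hinge));Rs.append(r*R0)
print(P[1]-P[0],P[-1])
for i in range(N):
    t=Rs[i].inv().apply(P[i+1]-P[i]);w=(Rs[i].inv()*Rs[i+1]).as_rotvec();print(t.round(2),w.round(3))
E
```

```text
t 24.55 tcp [ 504.2 -164.8   68.8] rot [ 3.141e+00 -1.300e-03 -6.510e-02] F [-2.3  0.7  1.5] w 0.091 q [-0.11  0.46  0.44  2.04 -0.29  0.71  0.45]
[-1.06056782  0.06371054  2.87403679] [ 482.95966448 -163.56266676   98.09763396]
[-1.06  0.01 -2.88] [0.   0.05 0.  ]
[-1.06  0.01 -2.88] [0.   0.05 0.  ]
[-1.06  0.01 -2.88] [0.   0.05 0.  ]
[-1.06  0.01 -2.88] [0.   0.05 0.  ]
[-1.06  0.01 -2.88] [0.   0.05 0.  ]
[-1.06  0.01 -2.88] [0.   0.05 0.  ]
[-1.06  0.01 -2.88] [0.   0.05 0.  ]
[-1.06  0.01 -2.88] [0.   0.05 0.  ]
[-1.06  0.01 -2.88] [0.   0.05 0.  ]
[-1.06  0.01 -2.88] [0.   0.05 0.  ]
[-1.06  0.01 -2.88] [0.   0.05 0.  ]
[-1.06  0.01 -2.88] [0.   0.05 0.  ]
```

The opening is 7.9 mm, so the tab is held. In the tool frame each step of the arc is constant: about −1.0 mm x, −2.9 mm z and +0.05 rad about y.

Request:
step_arm:
  commands:
    - [0,[-0.001,0,-0.0029],[0,0.05,0]]
    - [0,[-0.001,0,-0.0029],[0,0.05,0]]
    - [0,[-0.001,0,-0.0029],[0,0.05,0]]

```text
clock: 24.85
tcp_pos: [501.4, -164.4, 77.1]
tcp_rot: [3.141, -0.155, -0.066]
contact_force: [-0.0, 1.4, 1.7]
gripper_width: 0.09
```

```bash
python3 - <<'E'
from h import *
s=state();print(s['moment'])
E
```

```text
t 24.85 tcp [ 501.4 -164.4   77.1] rot [ 3.1409 -0.155  -0.0662] F [-0.   1.4  1.7] w 0.090 q [-0.07  0.37  0.4   2.14 -0.36  0.53  0.53]
[ 0.14691331  0.55237599 -0.19012888]
```

Request:
step_arm:
  commands:
    - [0,[-0.001,0,-0.0029],[0,0.05,0]]
    - [0,[-0.001,0,-0.0029],[0,0.05,0]]
    - [0,[-0.001,0,-0.0029],[0,0.05,0]]

```text
clock: 25.15
tcp_pos: [496.1, -164.0, 85.7]
tcp_rot: [3.141, -0.311, -0.069]
contact_force: [0.8, 1.3, -0.0]
gripper_width: 0.091
```

```bash
python3 - <<'E'
from h import *
s=state();print(s['moment'])
E
```

```text
t 25.15 tcp [ 496.1 -164.    85.7] rot [ 3.1411 -0.311  -0.0687] F [ 0.8  1.3 -0. ] w 0.091 q [ 0.03  0.3   0.29  2.25 -0.49  0.33  0.67]
[ 0.34775203  0.41062022 -0.08391082]
```

Request:
step_arm:
  commands:
    - [0,[-0.001,0,-0.0029],[0,0.05,0]]
    - [0,[-0.001,0,-0.0029],[0,0.05,0]]

```text
clock: 25.35
tcp_pos: [491.4, -163.4, 90.7]
tcp_rot: [-3.141, -0.414, -0.07]
contact_force: [11.6, -12.1, -1.8]
gripper_width: 0.085
```

```bash
python3 - <<'E'
from h import *
s=state();print(s['moment'])
E
```

```text
t 25.35 tcp [ 491.4 -163.4   90.7] rot [-3.1414 -0.4138 -0.07  ] F [ 11.6 -12.1  -1.8] w 0.085 q [ 0.13  0.26  0.19  2.32 -0.74  0.21  0.93]
[-1.48027108 -0.70560526 -0.68365231]
```

The wrist joint is at its limit (0.21), so I release here with the lid at about 0.41 rad and untilt.

Request:
step_arm:
  commands:
    - [0.4,[0,0,0],[0,-0.01,0]]
    - [0.4,[0,0,0],[0,0,0]]
    - [0.4,[0,0,0],[0,0,0]]
    - [0.4,[0,0,-0.01],[0,-0.02,0]]
    - [0.4,[0,0,-0.015],[0,-0.04,0]]
    - [0.4,[0.003,0,-0.02],[0,-0.06,0]]
    - [0.4,[0.005,0,-0.02],[0,-0.08,0]]
    - [0.4,[0.008,0,-0.02],[0,-0.08,0]]
    - [0,[0.01,0,-0.01],[0,-0.08,0]]
    - [0,[0,0,0],[0,0,0]]

```text
clock: 26.35
tcp_pos: [492.4, -166.6, 191.7]
tcp_rot: [3.125, -0.027, -0.074]
contact_force: [0.5, 0.7, -0.6]
gripper_width: 0.289
```

```bash
python3 - <<'E'
from h import *
state()
im=arm.read_camera('scene');cv2.imwrite('pics/s14.png',cv2.resize(im[120:240,80:250,::-1],None,fx=4.5,fy=4.5,interpolation=cv2.INTER_CUBIC))
E
```

```text
t 26.35 tcp [ 492.4 -166.6  191.7] rot [ 3.1252 -0.0268 -0.0736] F [ 0.5  0.7 -0.6] w 0.289 q [-0.28  0.26  0.62  1.98 -0.17  0.92  0.35]
```

View pics/s14.png

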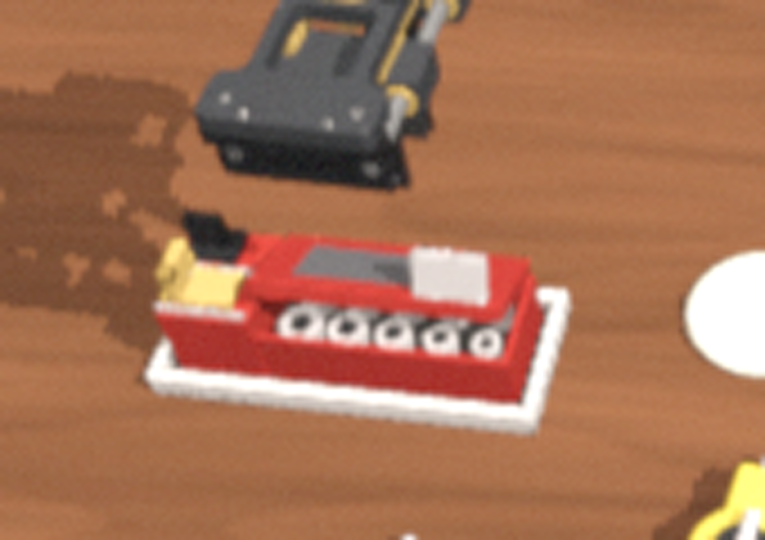

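The lid stays at about 0.4 rad. In the scene crop its tab is at (450,275) and the sockets show under the lid. Next I push its front edge up and over from underneath, with the tool tilted so the fingers point towards the robot.

```bash
python3 - <<'E'
from h import *
print(case(32,-25,43))
plan([545,-204,150],[np.pi,0.35,-0.06],6,0)
E
```

```text
[ 442.55668288 -203.12613829   49.        ]
dist 77.8 total turn [ 0.013 -0.375 -0.018]
[[0,[0.0094,0.0054,0.0071],[0.002,-0.062,-0.003]],[0,[0.0098,0.0055,0.0065],[0.002,-0.062,-0.003]],[0,[0.0102,0.0055,0.0058],[0.002,-0.062,-0.003]],[0,[0.0105,0.0055,0.0052],[0.002,-0.062,-0.003]],[0,[0.0108,0.0056,0.0045],[0.002,-0.062,-0.003]],[0,[0.0111,0.0056,0.0038],[0.002,-0.062,-0.003]]]
```

Request:
step_arm:
  commands:
    - [0,[0.0095,0.0055,0.003],[0.002,-0.06,-0.003]]
    - [0,[0.01,0.0055,0.003],[0.002,-0.06,-0.003]]
    - [0,[0.01,0.0055,0.003],[0.002,-0.06,-0.003]]
    - [0,[0.0105,0.0055,0.003],[0.002,-0.06,-0.003]]
    - [0,[0.011,0.0055,0.003],[0.002,-0.06,-0.003]]
    - [0,[0.011,0.0055,0.003],[0.002,-0.06,-0.003]]
    - [0,[0,0,0],[0,0,0]]

```text
clock: 27.1
tcp_pos: [536.4, -205.6, 156.6]
tcp_rot: [3.138, 0.361, -0.066]
contact_force: [-0.2, -0.6, -0.3]
gripper_width: 0.007
```

```bash
python3 - <<'E'
from h import *
state()
plan([540,-204,60],[np.pi,0.35,-0.06],10,0)
E
```

```text
t 27.10 tcp [ 536.4 -205.6  156.6] rot [ 3.1382  0.3605 -0.066 ] F [-0.2 -0.6 -0.3] w 0.007 q [-0.14  0.61  0.59  1.63 -0.21  1.34  0.44]
dist 96.7 total turn [ 0.001  0.011 -0.006]
[[0,[0.0037,-0.0002,0.0089],[0.000,0.001,-0.001]],[0,[0.0037,-0.0002,0.0089],[0.000,0.001,-0.001]],[0,[0.0037,-0.0002,0.0089],[0.000,0.001,-0.001]],[0,[0.0037,-0.0002,0.0089],[0.000,0.001,-0.001]],[0,[0.0037,-0.0002,0.0089],[0.000,0.001,-0.001]],[0,[0.0037,-0.0002,0.0089],[0.000,0.001,-0.001]],[0,[0.0037,-0.0002,0.0089],[0.000,0.001,-0.001]],[0,[0.0037,-0.0002,0.0089],[0.000,0.001,-0.001]],[0,[0.0037,-0.0002,0.0090],[0.000,0.001,-0.001]],[0,[0.0036,-0.0002,0.0090],[0.000,0.001,-0.001]]]
```

Request:
step_arm:
  commands:
    - [0,[0.004,0,0.008],[0,0,0]]
    - [0,[0.004,0,0.009],[0,0,0]]
    - [0,[0.004,0,0.009],[0,0,0]]
    - [0,[0.004,0,0.009],[0,0,0]]
    - [0,[0.0035,0,0.009],[0,0,0]]
    - [0,[0.0035,0,0.009],[0,0,0]]
    - [0,[0.0035,0,0.009],[0,0,0]]
    - [0,[0.003,0,0.008],[0,0,0]]
    - [0,[0.002,0,0.005],[0,0,0]]
    - [0,[0,0,0],[0,0,0]]

```text
clock: 28.1
tcp_pos: [534.0, -205.4, 68.1]
tcp_rot: [3.139, 0.362, -0.069]
contact_force: [0.4, -0.3, 0.8]
gripper_width: -0.002
```

```bash
python3 - <<'E'
from h import *
state()
plan([540,-204,59],[np.pi,0.35,-0.06],2,0)
im=arm.read_camera('scene');cv2.imwrite('pics/s15.png',cv2.resize(im[120:240,80:250,::-1],None,fx=4.5,fy=4.5,interpolation=cv2.INTER_CUBIC))
E
```

```text
t 28.10 tcp [ 534.  -205.4   68.1] rot [ 3.1388  0.3617 -0.0694] F [ 0.4 -0.3  0.8] w -0.002 q [-0.11  0.71  0.56  1.69 -0.26  1.19  0.46]
dist 11.0 total turn [-0.     0.012 -0.009]
[[0,[0.0043,-0.0009,0.0032],[-0.000,0.006,-0.004]],[0,[0.0043,-0.0009,0.0032],[-0.000,0.006,-0.004]]]
```

View pics/s15.png

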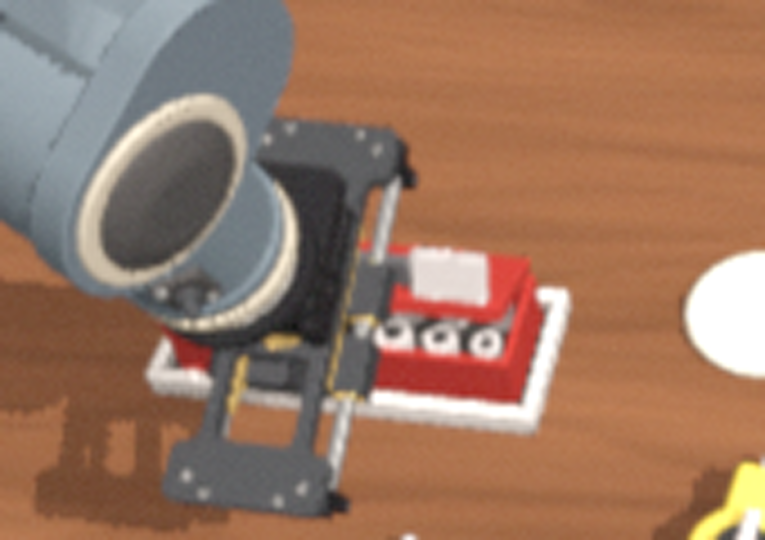

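Request:
step_arm:
  commands:
    - [0,[0.002,0,0.005],[0,0,-0.004]]
    - [0,[0.0015,0,0.004],[0,0.006,-0.003]]
    - [0,[-0.004,0,0.0016],[0,0.004,0]]
    - [0,[-0.006,0,0.0022],[0,0,0]]
    - [0,[-0.005,0,0.002],[0,0,0]]
    - [0,[0,0,0],[0,0,0]]

```text
clock: 28.75
tcp_pos: [517.2, -205.1, 58.9]
tcp_rot: [3.141, 0.348, -0.062]
contact_force: [0.9, -0.3, -0.1]
gripper_width: 0.002
```

Request:
step_arm:
  commands:
    - [0,[-0.0035,0,0.0013],[0,0,0]]
    - [0,[-0.0035,0,0.0013],[0,0,0]]
    - [0,[-0.003,0,-0.0026],[0,0,0]]
    - [0,[-0.003,0,-0.0026],[0,0,0]]
    - [0,[-0.003,0,-0.0026],[0,0,0]]

```text
clock: 29.25
tcp_pos: [503.5, -204.1, 70.1]
tcp_rot: [3.141, 0.347, -0.062]
contact_force: [1.1, -0.0, -0.7]
gripper_width: 0.004
```

```bash
python3 - <<'E'
from h import *
state()
im=arm.read_camera('scene');cv2.imwrite('pics/s16.png',cv2.resize(im[120:240,80:250,::-1],None,fx=4.5,fy=4.5,interpolation=cv2.INTER_CUBIC))
E
```

```text
t 29.25 tcp [ 503.5 -204.1   70.1] rot [ 3.1408  0.3468 -0.0617] F [ 1.1 -0.  -0.7] w 0.004 q [-0.12  0.66  0.56  1.78 -0.25  1.13  0.48]
```

View pics/s16.png

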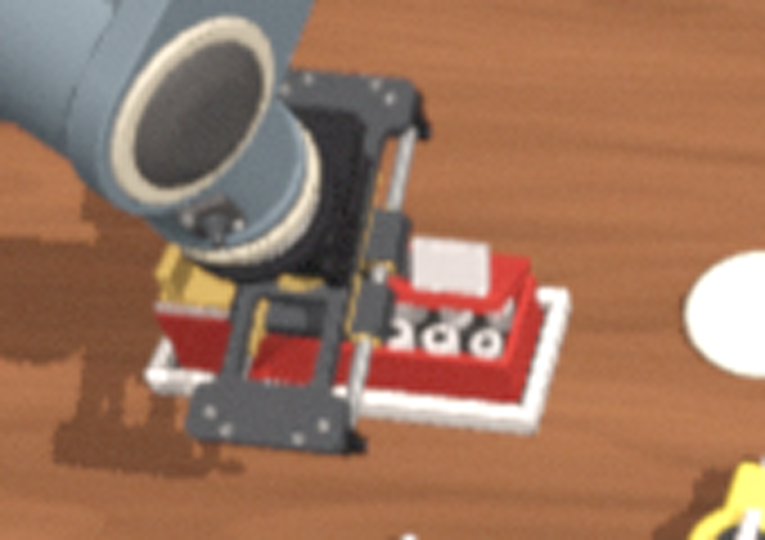

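The lid is rising, with about 1 N on the tool. I continue along the arc.

Request:
step_arm:
  commands:
    - [0,[-0.0037,0,-0.0016],[0,0,0]]
    - [0,[-0.0037,0,-0.0016],[0,0,0]]
    - [0,[-0.0037,0,-0.0016],[0,0,0]]
    - [0,[-0.004,0,-0.0012],[0,0,0]]
    - [0,[-0.004,0,-0.0012],[0,0,0]]
    - [0,[-0.004,0,-0.001],[0,0,0]]

```text
clock: 29.9
tcp_pos: [486.2, -203.2, 88.4]
tcp_rot: [3.14, 0.34, -0.061]
contact_force: [1.2, 0.4, 0.5]
gripper_width: 0.006
```

```bash
python3 - <<'E'
from h import *
state()
im=arm.read_camera('scene');cv2.imwrite('pics/s17.png',cv2.resize(im[120:240,80:250,::-1],None,fx=4.5,fy=4.5,interpolation=cv2.INTER_CUBIC))
E
```

```text
t 29.90 tcp [ 486.2 -203.2   88.4] rot [ 3.1399  0.34   -0.0608] F [1.2 0.4 0.5] w 0.006 q [-0.13  0.61  0.58  1.81 -0.23  1.14  0.48]
```

View pics/s17.png

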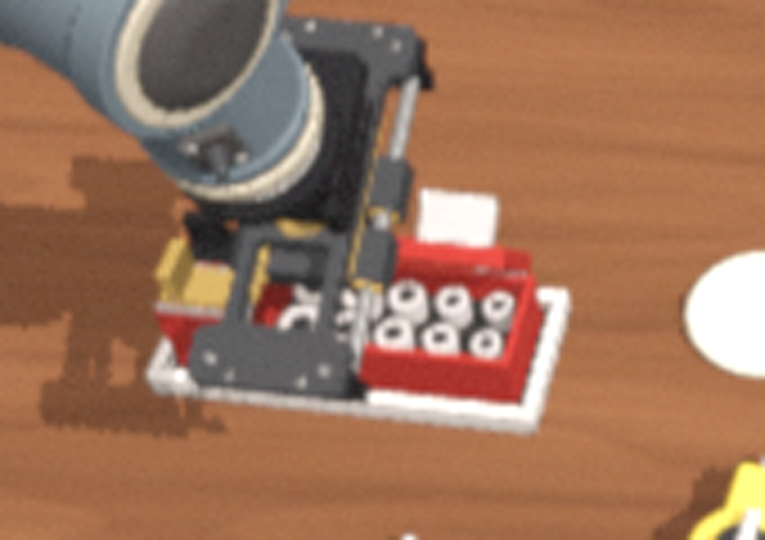

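Request:
step_arm:
  commands:
    - [0,[-0.004,0,0.0014],[0,0,0]]
    - [0,[-0.004,0,0.0014],[0,0,0]]
    - [0,[-0.004,0,0.0014],[0,0,0]]
    - [0,[-0.004,0,0.0014],[0,0,0]]
    - [0,[-0.004,0,0.0014],[0,0,0]]

```text
clock: 30.45
tcp_pos: [461.4, -201.8, 88.4]
tcp_rot: [3.14, 0.343, -0.062]
contact_force: [1.8, 0.1, 0.7]
gripper_width: 0.005
```

Request:
step_arm:
  commands:
    - [0,[-0.003,0,0.0011],[0,0,0]]
    - [0,[-0.003,0,0.0011],[0,0,0]]

```text
clock: 30.65
tcp_pos: [454.2, -201.4, 88.4]
tcp_rot: [3.141, 0.343, -0.062]
contact_force: [1.0, 0.4, -0.2]
gripper_width: 0.005
```

```bash
python3 - <<'E'
from h import *
state()
im=arm.read_camera('scene');cv2.imwrite('pics/s18.png',cv2.resize(im[120:240,80:250,::-1],None,fx=4.5,fy=4.5,interpolation=cv2.INTER_CUBIC))
E
```

```text
t 30.65 tcp [ 454.2 -201.4   88.4] rot [ 3.1405  0.3434 -0.0618] F [ 1.   0.4 -0.2] w 0.005 q [-0.14  0.57  0.59  1.89 -0.21  1.1   0.48]
```

View pics/s18.png

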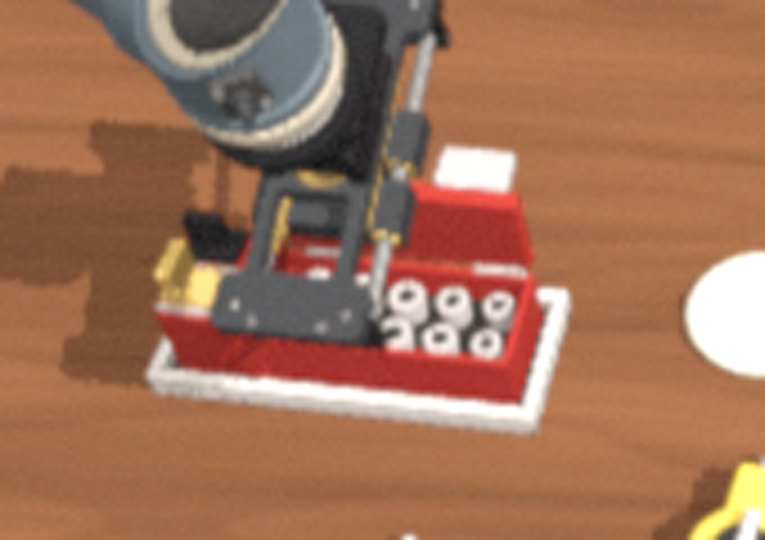

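Request:
step_arm:
  commands:
    - [0,[-0.002,0,0.0007],[0,0,0]]
    - [0,[-0.002,0,0.0007],[0,0,0]]

```text
clock: 30.9
tcp_pos: [449.0, -201.0, 88.4]
tcp_rot: [3.141, 0.344, -0.062]
contact_force: [0.4, 0.0, 0.1]
gripper_width: 0.007
```

Request:
step_arm:
  commands:
    - [0,[-0.002,0,0.0007],[0,0,0]]

```text
clock: 31.0
tcp_pos: [446.7, -200.9, 88.3]
tcp_rot: [3.141, 0.344, -0.062]
contact_force: [1.0, 0.4, -0.5]
gripper_width: 0.005
```

Request:
step_arm:
  commands:
    - [0,[-0.002,0,0.0007],[0,0,0]]

```text
clock: 31.1
tcp_pos: [444.4, -200.7, 88.2]
tcp_rot: [3.141, 0.344, -0.062]
contact_force: [1.2, -1.5, -1.1]
gripper_width: 0.009
```

Request:
step_arm:
  commands:
    - [0,[-0.002,0,0.0007],[0,0,0]]

```text
clock: 31.2
tcp_pos: [442.7, -200.6, 88.2]
tcp_rot: [3.14, 0.343, -0.062]
contact_force: [2.7, -0.3, -1.2]
gripper_width: 0.007
```

Backing off to check.

Request:
step_arm:
  commands:
    - [0,[0.005,0,-0.002],[0,0,0]]
    - [0,[0.01,0,-0.008],[0,0,0]]
    - [0,[0.01,0,-0.015],[0,0,0]]
    - [0,[0.01,0,-0.03],[0,0.03,0]]
    - [0,[0.01,0,-0.03],[0,0.04,0]]
    - [0,[0.01,0,-0.03],[0,0.05,0]]
    - [0,[0.01,0,-0.03],[0,0.05,0]]
    - [0,[0.01,0.02,-0.02],[0,0.05,0]]
    - [0,[0,0.04,0],[0,0.04,0]]
    - [0,[0,0.04,0],[0,0.03,0]]
    - [0,[0,0.04,0],[0,0.03,0]]
    - [0,[0,0.02,0],[0,0,0]]
    - [0,[0,0,0],[0,0,0]]

```text
clock: 32.5
tcp_pos: [563.9, -371.0, 234.1]
tcp_rot: [3.138, 0.016, -0.051]
contact_force: [0.0, -0.3, -1.1]
gripper_width: 0.009
```

```bash
python3 look.py w20; python3 - <<'E'
from h import *
im=arm.read_camera('scene');cv2.imwrite('pics/s20.png',im[:,:,::-1]);cv2.imwrite('pics/s20c.png',cv2.resize(im[120:240,80:250,::-1],None,fx=4.5,fy=4.5,interpolation=cv2.INTER_CUBIC))
im=arm.read_camera('top');cv2.imwrite('pics/t20.png',im[:,:,::-1])
E
```

```text
t 32.50 tcp [ 563.9 -371.   234.1] rot [ 3.1379  0.0155 -0.0506] F [ 0.  -0.3 -1.1] w 0.009 q [ 0.1   0.52  0.62  1.54 -0.3   1.2   0.72]
```

View pics/s20c.png

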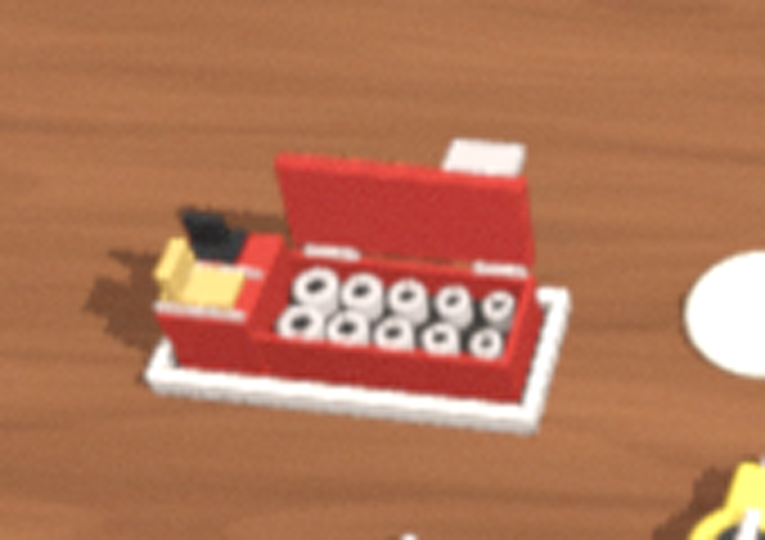

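View pics/t20.png

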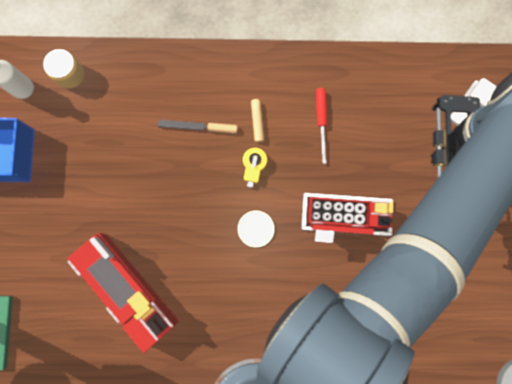

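View pics/w20.png

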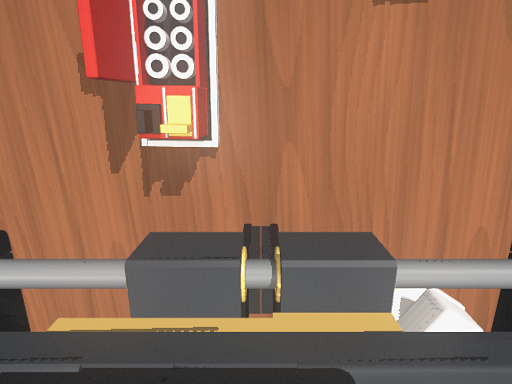

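```bash
python3 - <<'E'
from h import *
import pickle
p=arm.camera_params('scene')
# lid upper-inner edge corners at y=-99 & y=44 vs theta
for th in (1.5,1.6,1.7,1.75):
    f=lambda x,z,y: case(32-(x*np.cos(th)-z*np.sin(th)),y,43+x*np.sin(th)+z*np.cos(th))
    c=lambda q:((proj(p,q)-[80,120])*4.5).round(0)
    print(th,'edge in',c(f(62,0,-99)),c(f(62,0,44)),'tab tip',c(f(54,38,-50)),c(f(54,38,-90)), 'deck near',c(case(-32,100,55)))
pw=pickle.load(open('w20.pkl','rb'))
a=cv2.imread('pics/w20.png')[60:160,70:240];cv2.imwrite('pics/w20z.png',cv2.resize(np.clip(a.astype(float)*1.6,0,255).astype(np.uint8),None,fx=4.5,fy=4.5,interpolation=cv2.INTER_CUBIC))
E
```

```text
1.5 edge in [510. 204.] [255. 180.] tab tip [442. 151.] [511. 157.] deck near [146. 312.]
1.6 edge in [512. 195.] [258. 172.] tab tip [445. 148.] [515. 155.] deck near [146. 312.]
1.7 edge in [515. 187.] [262. 164.] tab tip [449. 147.] [518. 153.] deck near [146. 312.]
1.75 edge in [517. 184.] [264. 161.] tab tip [451. 147.] [519. 153.] deck near [146. 312.]
```

View pics/w20z.png

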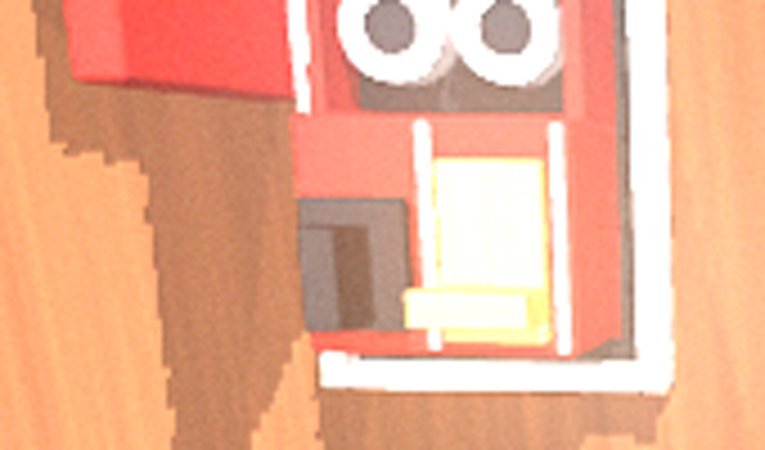

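The lid angle comes out at about 1.7 rad. The keeper plate sits at the deck's hinge edge, the bolt is fully drawn, and the case is inside the lips. The gripper is clear and the bystanders haven't moved.

```bash
python3 - <<'E'
from h import *
state();arm.close_job()
E
```

```text
t 32.65 tcp [ 565.7 -366.1  233.5] rot [ 3.1413  0.0153 -0.0447] F [-0.3  0.6  0.4] w 0.004 q [ 0.1   0.52  0.61  1.54 -0.3   1.2   0.72]
the job is handed in; nothing more can be done
```

The job is done and handed in at 32.65 s. I carried the smaller red case level to the cradle (tilt stayed under about 2°), set it down and let go of it. Then I slid the keeper out, drew the bolt and swung the lid open.

Last checks:
- **Case:** it lies flat inside the cradle's lips. It slid about 2 mm towards the robot while I moved the keeper, but stayed inside.
- **Keeper:** its tab measured 30.2–30.4 mm behind the bolt's tab, against 31 mm when fully open. That is within my measuring error.
- **Bolt:** its tab is at case y 86.7 mm, against 87 mm fully drawn, so it is off the lid.
- **Lid:** it stays up by itself at about 1.7 rad of its 1.75 rad stop.
- **Bystanders:** the file, reel, coaster, screwdriver and offcut show in the last top view where they started. The robot is touching nothing.

Two things did not go cleanly:
- **Joint limit:** joint 6 reached the bottom of its range (read as 0.21) while I was raising the lid by its tab. Side forces reached about 12 N, so I let go at about 0.41 rad and finished the lid from its underside. The two-decimal reading can't show whether the joint went slightly past its limit.
- **Scene camera offset:** when I checked the lid angle, the scene view sat about 3 pixels off my estimated case pose. I allowed for that in the angle.

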